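# Dose a dishwasher tablet into the scoop and hold the shutter open

### The arm

A 6-joint arm with a two-finger parallel gripper is mounted at the origin on the work surface. World frame = base frame: x ahead of the robot, y to its left, z up, the work surface at z = 0. Lengths are in m, angles in rad, forces in N, time in s.
With the tool pointing down it reaches from about 0.35 to 0.775 m from the base axis. Payload 5.5 kg.
Tool frame: the origin (TCP) lies at the very end of the fingers, on their centre line; the grasp point (between the pads) lies 19 mm behind it (env.grasp_offset is the distance from the TCP to the grasp point, in m); z points along the fingers, x is the direction in which the jaws open and shut, and the axes are right-handed (so a half turn about z gives the same grasp; the last joint's range is limited). The gripper opens to 85 mm and grips with 20 to 120 N. Pads are 22 mm wide; open, the fingers measure 114 mm over their backs; the gripper's body (76 mm by 85 mm) begins 54 mm behind the grasp point. The pads swing forward as they close: fully open they stand 13 mm farther back than shut.
Start: joints at [-1.377, 0.313, 0.046, 1.304, 0, 1.431], TCP at [0.188, -0.543, 0.195] pointing down, gripper open.
Joint ranges: [-2.76, 2.76], [-0.86, 1.69], [-1.03, 1.26], [-2.2, 2.34], [-1.47, 1.5], [-3.14, 3.14]. Speed limits (rad/s): [2.57, 2.57, 3.14, 3.14, 3.14, 3.14].

### API

Orientations are given as a unit quaternion [w, x, y, z].
In Python, from workcell import status, viewer, env gives the robot as it stands.
- The arm moves only by the tool carry_out, never from a script. Its argument "plan" is a list of rows, each an object of numbers: "x", "y", "z": the shift along the tool's x, y, z in m; "ax", "ay", "az": the turn, a rotation vector about the tool's x, y, z in rad; "hand": the opening, from 0 (shut) to 1 (fully open). In form: [{"x": .., "y": .., "z": .., "ax": .., "ay": .., "az": .., "hand": ..}, ...]. A call has 1 to 12 rows; each row is the pose to reach, as a shift and turn from the pose measured when the call began, along the tool's axes at that moment; what a row does not reach only later rows make up. A row lasts 1/12 s, in which the tool goes at most 41.7 mm and 7.16 degrees, less where a joint would pass 70% of its speed; a pose out of reach is approached as far as the arm can. A call with a gripper value outside its range is refused whole. The fingers move at their own pace and stop on an object; "squeeze" is the grip in N (left out, the last holds). Time passes only in rows, so rows that repeat a pose let the fingers close. It gives the time, the measured TCP pose, the force and the opening at its end, in the units of the state.
- status.get_state(): the state, without advancing time (a new reading comes with each control period).
- viewer.read_camera(name): name is "side" or "top"; returns the picture (480x640x3 uint8, red, green, blue); there is no depth.
- viewer.camera_model(name): a dict with "vfov" (degrees; the focal length in pixels is half the picture's height over the tangent of half this angle, whatever the lens; pixels are square), "cx", "cy" (the principal point, pixels), "T" (4x4, takes a point from camera to world coordinates). Camera axes: x right, y down, z forward; pixel columns grow to the right and rows downward; lengths in m; the calibration is good to about 2 mm. A picture is of the moment at which its call begins. camera_model takes no time and is no camera call.
- env.hand_in(): hands the job in, once; it reports no verdict.
The state is a dict: "clock": time; "joint_pos": joint angles; "qvel": joint speeds; "tau": joint torques, N m; "tcp_pos": TCP position; "orientation": TCP orientation; "wrist_force": force on the tool from outside, world axes, zero at the start; "ft_torque": the same for the moment, N m; "finger_gap": finger opening in m.
Only numpy, scipy, OpenCV 4.12 (cv2) and the standard library are available. Lean on these libraries where they do the work, as an engineer would, in place of code of your own. Each camera call takes 0.05 s, during which the arm holds its last target.

### The job

Stand the green scoop upright and centred on the narrow blue pedestal under the dispenser's clear hopper and let go of it. Then pull the yellow spring-return slide handle out until its black pointer lies at the middle of the red clip on the rail, so that the tablet drops into the scoop, and finish still holding the handle there, with the scoop and tablet left resting on the pedestal. Leave the red clip where it is set and do not push the other things on the cabinet top about.

Things in the scene. Friction and masses are not known exactly. Their poses are not given: they have to be found in the camera images.
- dispenser: Fixed tablet dispenser. Origin on the surface below the centre of hopper and pedestal; +z up, -x its front (pull direction, roughly to the robot), +y its left. White foot 130 x 120 x 12 mm. Clear hopper 42 x 42 mm in plan, z=114 to 205 mm, on two 10 mm rods behind it (x=+58, y=+-26). Below the hopper the right side (-y) is open: the scoop goes in there, handle sticking out to -y.
- rest (a point): Centre of the top of the blue pedestal, 45 mm above the surface, on the dispenser's axis, 69 mm below the hopper's lower edge; axes as the dispenser's. The top is 34 mm (x) x 50 mm (y), flat, without a lip.
- scoop: Green scoop, 40 to 85 g. Origin: centre of the bowl's underside; +z up; handle along its -x. Flat-bottomed open bowl 64 (x) x 70 (y) x 35 mm high, walls and floor 3 mm. Handle 14 mm wide (y), 10 mm high, centre 29 mm above the underside, from x=-31 to -141 mm. Balances about 10 mm from the bowl's centre towards the handle. At the start the handle points to world -y, give or take 0.55 rad.
- scoop_grip (a point): Point on the scoop handle's centre line, 90 mm from the bowl's centre (scoop x=-90 mm), 29 mm above the bowl's underside: a good place to pinch across the 14 mm width. With the scoop standing on the pedestal this leaves room beside the hopper.
- slide (a joint): Travel of the yellow slide out of the dispenser along its -x, m: 0 = fully in (shutter shut, tablet held), end stop at 0.070. The spring always pulls it back in: about 2.4 N at 0, growing 80 N/m (6.4 N at 0.05); let go, it returns to 0. The shutter is clear of the tablet from about 0.036.
- slide_handle (a point): Centre of the slide's yellow crossbar, 194 mm above the surface, at dispenser x=-90 mm, y=0 when in; moves with the slide. Bar 14 (x) x 50 (y) x 32 mm high (z=178 to 210 mm) on a stem 12 x 16 mm; 62 mm free between bar and hopper when in. Pinch it from above across the 14 mm.
- pointer (a point): Tip of the slide's thin black pointer above the rail (z=134 mm), dispenser x=-90 mm when the slide is in, y=+62. Moves with the slide.
- mark (a joint): Position of the red clip on the rail, m, on the same scale as joint slide: the pointer lies at the middle of the clip when joint slide equals this value. Set somewhere between 0.042 and 0.060; stiff (10 N), not to be moved.
- mark_clip (a point): Middle of the red clip, 10 mm wide along the rail, axes as the dispenser's. The aluminium rail, 12 mm wide, runs along the dispenser's x at y=+62 mm (x=-185 to -10, top at z=129 mm), with a thin post under its front end.
- tablet: Pale blue dishwasher tablet, a disc 26 mm across and 16 mm high, 20 g, origin at the centre of its underside; starts lying on the shutter inside the hopper, 130 mm above the surface, and falls straight down when the shutter opens.
- tablet_center (a point): Centre of the tablet.
- spray_bottle: Bystander: clear glass spray bottle, 68 mm across, 198 mm high; origin under its centre.
- tub: Bystander: round white tub with screw lid, 106 mm across, 80 mm high; origin under its centre.
- bucket_handle: Bystander: ribbed blue bucket handle with wire arms, lying flat, 250 x 95 mm, 27 mm high; origin under the grip.
- peg_basket: Bystander: stainless steel peg basket 120 x 160 x 70 mm; origin under its centre.
- dish_brush: Bystander: flat cleaning brush with a wooden handle, lying down; origin under it.
Not all that is in view belongs to the job. There is more than one size of the scoop; the job needs the larger.

How it is judged:
On the way, in this order (a step that is already met when the one before it is completed fails the run):
1. scoop standing released on the pedestal, slide still in (horizontal distance between scoop and rest below 0.013 m and z of scoop in the frame of rest between -0.003 and 0.004 m and angle between scoop's own z axis and vertical below 0.09 rad and contact force between each of the arm, the fingers and scoop below 0.1 N and value of joint slide below 0.008 m and linear speed of scoop below 0.02 m/s), for 0.2 s.
2. slide pulled and the tablet in the scoop (x of tablet_center in the frame of scoop between -0.03 and 0.03 m and y of tablet_center in the frame of scoop between -0.033 and 0.033 m and z of tablet_center in the frame of scoop between 0 and 0.032 m and value of joint slide above 0.025 m), for 0.1 s.
At the end, for the whole second after the job is handed in: Fingers hold the slide (over 1 N), pointer still and within 5 mm of the red clip's middle, clip not moved 3 mm; the scoop stands untouched and level (0.09 rad) on the pedestal, bowl centre within 13 mm of the pedestal's, and the tablet lies in its bowl (x of pointer in the frame of mark_clip between -0.005 and 0.005 m and contact force between the fingers and dispenser above 1 N and velocity of joint slide between -0.01 and 0.01 m/s and distance of mark_clip from where it was at the start of the episode below 0.003 m and horizontal distance between scoop and rest below 0.013 m and z of scoop in the frame of rest between -0.003 and 0.004 m and angle between scoop's own z axis and vertical below 0.09 rad and contact force between each of the arm, the fingers and scoop below 0.1 N and x of tablet_center in the frame of scoop between -0.03 and 0.03 m and y of tablet_center in the frame of scoop between -0.033 and 0.033 m and z of tablet_center in the frame of scoop between 0 and 0.032 m); the arm keeps its last pose, push and grip.
It fails at once if another thing on the top is pushed over 25 mm (distance of any of spray_bottle, tub, bucket_handle, peg_basket, dish_brush from where it was at the start of the episode above 0.025 m).
It also fails if it takes over 58 s, if anything falls off the work surface, if the arm or the gripper's body presses on something with over 40 N, if the wrist force passes 120 N, or if a joint passes its speed limit or range.

## Working session

There is one attempt and no reset: what is moved stays moved. The work goes in short steps, Python scripts to look and compute and a tool call to move; the robot and the scene stay as the last step left them, time stands still between calls to the robot, and variables do not carry over. Pictures are saved under pics/ and viewed, and the job is handed in when it is done.

Besides the shell and the picture viewer there is one more tool, called after "Emit:" as name(argument=value, ...), one argument or row to a line, values as JSON. carry_out: Moves the arm, as the interface text tells. Its arguments: {"type":"object","properties":{"plan":{"type":"array"},"squeeze":{"type":"number"}},"required":["plan"]}

```bash
mkdir -p pics; python3 - <<'E'
from workcell import status, viewer, env
import cv2,numpy as np
np.set_printoptions(precision=4,suppress=True)
for n in("side","top"):
    im=viewer.read_camera(n); cv2.imwrite(f"pics/{n}0.png",im[:,:,::-1]); m=viewer.camera_model(n); print(n,m["vfov"],m["cx"],m["cy"],{k:v for k,v in m.items() if k not in("T","vfov","cx","cy")});print(np.array(m["T"]))
s=status.get_state();print(s,env.grasp_offset)
E
```

```text
side 47.19418132270114 318.5055376907465 240.39816120663596 {}
[[-0.9803  0.127  -0.1513  0.6919]
 [ 0.1967  0.6998 -0.6867  0.8581]
 [ 0.0187 -0.7029 -0.711   0.982 ]
 [ 0.      0.      0.      1.    ]]
top 54.6277923918576 316.27710045141816 239.01823133217957 {}
[[-0.0081 -0.998   0.0626  0.4376]
 [-0.9998  0.0091  0.0164  0.0156]
 [-0.0169 -0.0624 -0.9979  1.2775]
 [ 0.      0.      0.      1.    ]]
{'clock': 0.1, 'joint_pos': array([-1.3766,  0.314 ,  0.0451,  1.3036, -0.    ,  1.4312]), 'qvel': array([ 0.0007, -0.0007,  0.0013, -0.0007, -0.0003,  0.001 ]), 'tau': array([  0.0022, -48.1724,  29.9246,   0.0127,  -0.0002,   0.    ]), 'tcp_pos': array([ 0.1883, -0.5428,  0.194 ]), 'orientation': array([-0.0006,  0.8147, -0.5798, -0.0006]), 'wrist_force': array([ 0.1138,  0.779 , -0.6054]), 'ft_torque': array([ 0.0203, -0.0096, -0.0073]), 'finger_gap': 0.08544292996595566} 0.0187
```

View pics/top0.png

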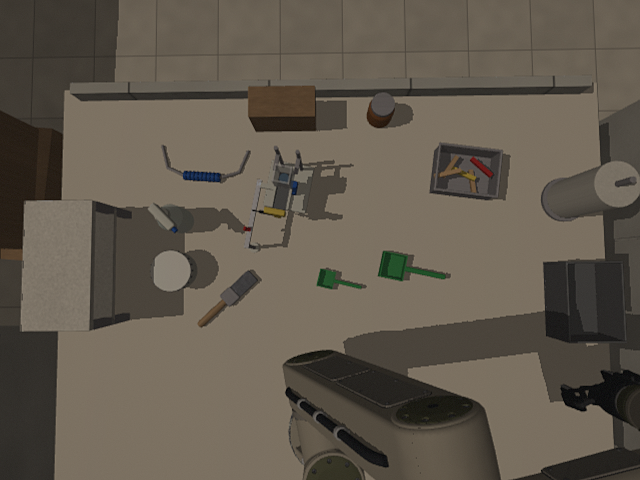

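View pics/side0.png

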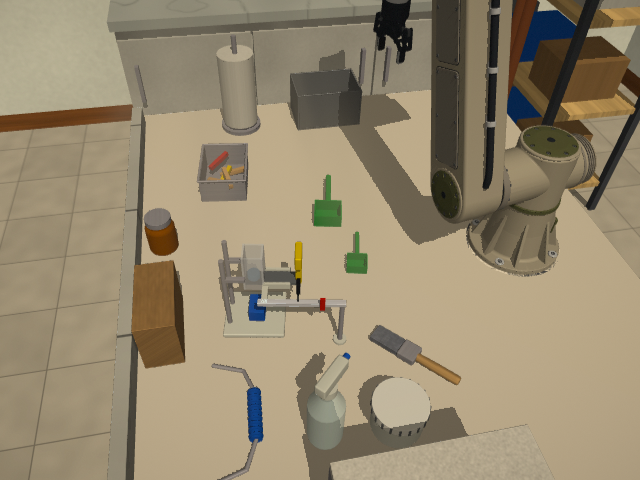

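Two green scoops are visible. In the top view the bowls are at (395,265) and (327,279); in the side view they are at (328,213) and (357,262). The one at top (395,265) looks larger. I'll confirm that with a crop and measurements.

```bash
cat > h.py <<'E'
import cv2,numpy as np
from workcell import status,viewer,env
np.set_printoptions(precision=4,suppress=True)
def ray(n,uv):
    m=viewer.camera_model(n);f=240/np.tan(np.radians(m["vfov"]/2));T=np.array(m["T"])
    d=T[:3,:3]@np.array([(uv[0]-m["cx"])/f,(uv[1]-m["cy"])/f,1.]);return T[:3,3],d/np.linalg.norm(d)
def plane(n,uv,z):
    o,d=ray(n,uv);return o+d*(z-o[2])/d[2]
def tri(a,b):
    o1,d1=ray("top",a);o2,d2=ray("side",b)
    t=np.linalg.lstsq(np.c_[d1,-d2],o2-o1,rcond=None)[0];p,q=o1+t[0]*d1,o2+t[1]*d2
    return (p+q)/2,np.linalg.norm(p-q)
def proj(n,P):
    m=viewer.camera_model(n);f=240/np.tan(np.radians(m["vfov"]/2));T=np.array(m["T"])
    c=T[:3,:3].T@(np.asarray(P,float)-T[:3,3]);return np.array([m["cx"]+f*c[0]/c[2],m["cy"]+f*c[1]/c[2]])
def mask(im,lo,hi):
    return cv2.inRange(cv2.cvtColor(im,cv2.COLOR_RGB2HSV),np.array(lo,np.uint8),np.array(hi,np.uint8))
def blobs(mk,amin=15):
    n,l,s,c=cv2.connectedComponentsWithStats(mk);return [(s[i],c[i],l==i) for i in range(1,n) if s[i][4]>=amin]
E
python3 - <<'E'
from h import *
t=cv2.imread("pics/top0.png");s=cv2.imread("pics/side0.png")
a=cv2.resize(t[130:310,230:460],None,fx=3.4,fy=3.3,interpolation=cv2.INTER_CUBIC);cv2.imwrite("pics/tc.png",a)
b=cv2.resize(s[165:350,205:375],None,fx=3.2,fy=3.2,interpolation=cv2.INTER_CUBIC);cv2.imwrite("pics/sc.png",b)
for n,im in(("top",t),("side",s)):
    rgb=im[:,:,::-1].copy()
    for nm,lo,hi in(("green",(50,90,30),(75,255,255)),("yellow",(22,150,80),(32,255,255)),("red",(0,170,60),(6,255,255)),("blue",(105,150,40),(125,255,255))):
        for st,c,l in blobs(mask(rgb,lo,hi)): print(n,nm,st,c)
E
```

```text
top green [378 251  67  30 833] [399.4646 267.012 ]
top green [317 269  44  20 360] [330.5222 279.5333]
top yellow [462 173  14   8  55] [469.0909 176.1273]
top yellow [264 207  21   9 118] [273.8644 211.1356]
top red [470 157  23  20 129] [481.3488 166.907 ]
top red [243 227   7   4  17] [246.2353 228.8235]
top blue [183 171  37  11 287] [201.0174 176.0418]
top blue [292 182   5  12  42] [294.1905 187.3095]
top blue [172 227   5   5  19] [173.8421 229.1579]
side green [314 175  28  51 792] [326.8775 208.7538]
side green [347 232  20  41 444] [356.241  259.5968]
side yellow [227 165   5   9  30] [228.8667 168.2333]
side yellow [295 242   7  41 261] [298.1111 260.3831]
side red [210 152  17  15  50] [217.7 158.8]
side red [320 298   5  13  65] [322. 304.]
side blue [ 520   11   56   51 1431] [545.5395  31.123 ]
side blue [507  87  34  36 654] [519.6177 106.0902]
side blue [249 294  17  27 318] [255.6824 308.522 ]
side blue [343 353   7   6  26] [346.4231 355.4231]
side blue [247 388  16  54 686] [254.5787 414.1472]
```

View pics/tc.png

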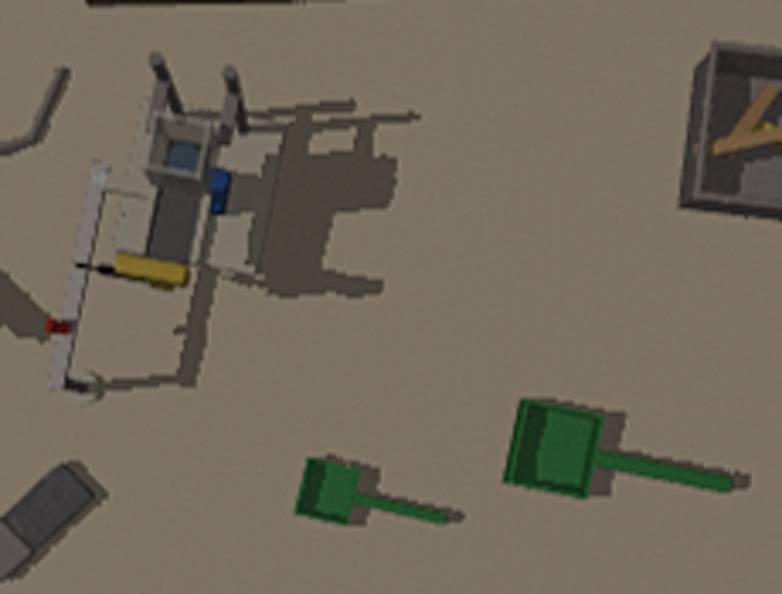

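View pics/sc.png

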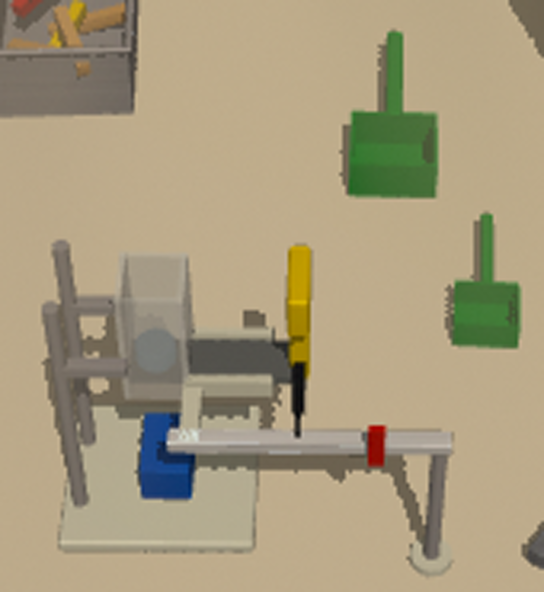

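```bash
python3 - <<'E'
from h import *
t=cv2.imread("pics/top0.png");s=cv2.imread("pics/side0.png")
def crop(im,x0,y0,w,h,k,name):
    a=cv2.resize(im[y0:y0+h,x0:x0+w],None,fx=k,fy=k,interpolation=cv2.INTER_NEAREST)
    a=cv2.convertScaleAbs(a,alpha=1.5)
    for i in range(0,w,10):
        cv2.putText(a,str(x0+i),(i*k,10),0,.35,(0,255,255),1);cv2.line(a,(i*k,12),(i*k,18),(0,255,255),1)
    for i in range(0,h,10):
        cv2.putText(a,str(y0+i),(0,i*k+4),0,.35,(0,255,255),1)
    cv2.imwrite(name,a)
crop(t,240,140,90,80,7,"pics/tc2.png")
crop(t,235,175,90,80,7,"pics/tc3.png")
crop(s,215,235,140,110,5,"pics/sc2.png")
crop(t,370,240,90,50,8,"pics/tc4.png")
E
```

```text
(no output)
```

View pics/tc2.png

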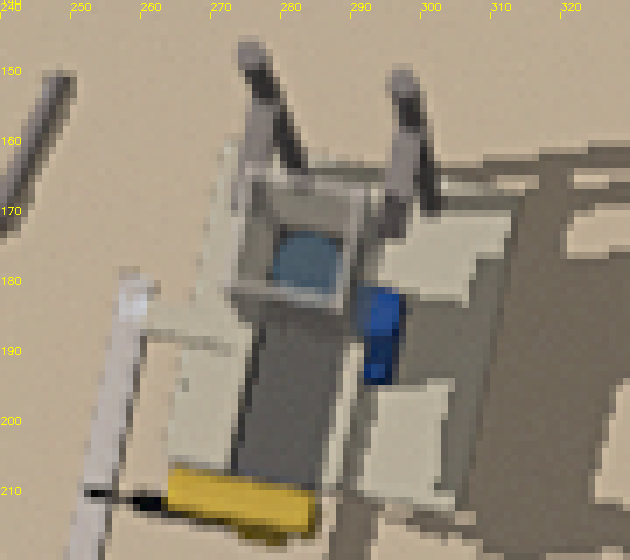

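View pics/tc3.png

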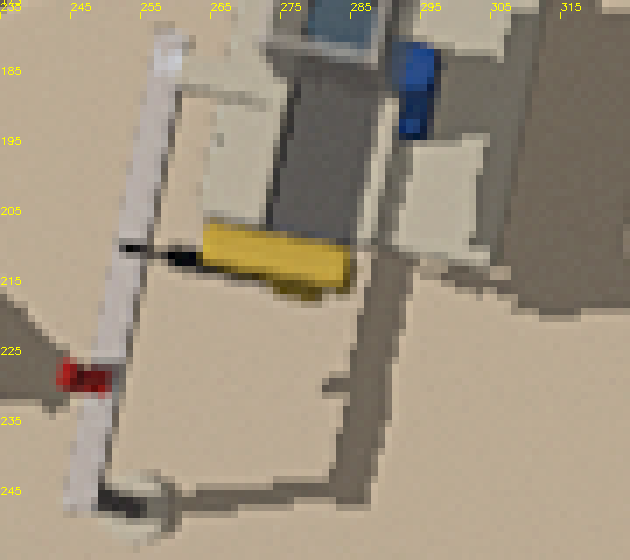

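View pics/sc2.png

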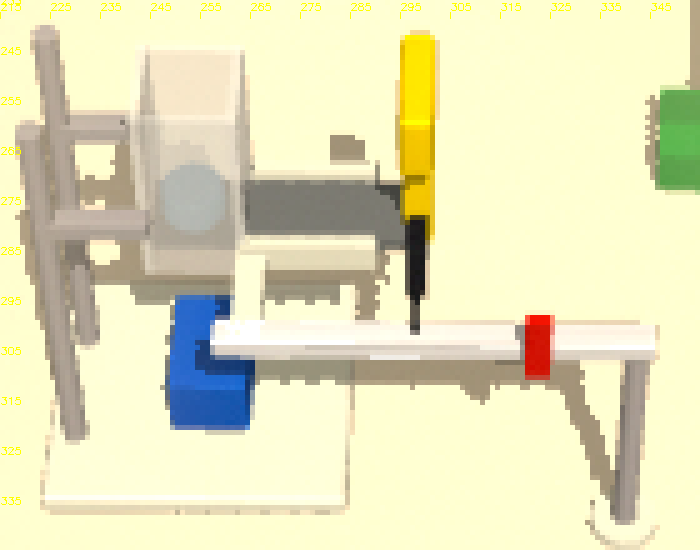

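View pics/tc4.png

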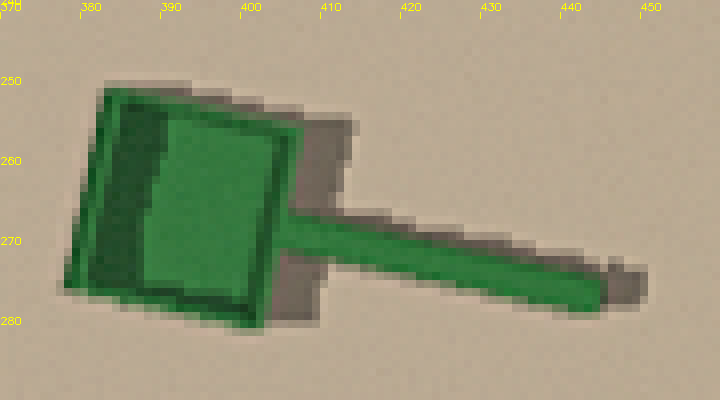

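```bash
python3 - <<'E'
from h import *
p=lambda n,u,z,l: print(l,plane(n,u,z)[:2])
# dispenser yaw from several lines
def yaw(a,b): d=b-a; return np.arctan2(d[1],d[0])
a=plane("top",(247,247),.129);b=plane("top",(258.3,184),.129);print("rail top yaw x",yaw(a,b),a,b,np.linalg.norm(a-b))
a=plane("side",(345.5,301),.129);b=plane("side",(258,301.5),.129);print("rail side",yaw(a,b),a,b,np.linalg.norm(a-b))
c=[plane("top",u,.21) for u in((264,206.8),(285.2,209.8),(284.7,215.7),(263.6,212))]
print("bar top ctr",np.mean(c,0),"yaw",yaw(c[1],c[0])-np.pi/2,yaw(c[2],c[3])-np.pi/2,[np.linalg.norm(c[i]-c[(i+1)%4]) for i in range(4)])
c=[plane("side",u,.21) for u in((295,242),(302.2,242),(302.2,259.5),(295,259.5))]
print("bar side ctr",np.mean(c,0),[np.linalg.norm(c[i]-c[(i+1)%4]) for i in range(4)])
print("bar tri",tri((274.4,211.1),(298.5,250.5)))
c=[plane("top",u,.205) for u in((275.3,164.7),(292.3,167.5),(289.8,184),(273,181))]
print("hopper top",np.mean(c,0),yaw(c[1],c[0])-np.pi/2,[np.linalg.norm(c[i]-c[(i+1)%4]) for i in range(4)])
a=plane("side",(284.5,334),.012);b=plane("side",(224,334),.012);print("foot side left edge",a,b,np.linalg.norm(a-b),yaw(a,b))
a=plane("side",(265,312.5),.045);b=plane("side",(249.3,312.5),.045);print("ped left edge",a,b,np.linalg.norm(a-b),yaw(a,b))
print("pedestal right-near corner top view",plane("top",(296.7,189.5),.045),plane("top",(296.3,181),.045))
print("clip",tri((246.8,229),(322,302)),"ptr tip",tri((252,210.3),(298,300.5)))
# scoop
t=cv2.imread("pics/top0.png")[:,:,::-1].copy()
c=[plane("top",u,.035) for u in((383.2,251),(407.5,255.5),(403,281),(378,276.2))]
print("bowl",np.mean(c,0),[np.linalg.norm(c[i]-c[(i+1)%4]) for i in range(4)],"hand dir",yaw(c[0],c[1]),yaw(c[3],c[2]))
a=plane("top",(405.5,269),.034);b=plane("top",(445.3,276.8),.034);print("handle",a,b,yaw(a,b),np.linalg.norm(a-b))
c=[plane("side",u,.035) for u in ((315,200),(341.5,200))];print(c)
E
```

```text
rail top yaw x -0.17681424484904787 [0.4914 0.2065 0.129 ] [0.6488 0.1784 0.129 ] 0.15991869003549075
rail side -0.17595524028758142 [0.4911 0.2085 0.129 ] [0.6604 0.1784 0.129 ] 0.17199635494305082
bar top ctr [0.5703 0.1296 0.21  ] yaw -0.15128264583938678 -0.18402566858964708 [np.float64(0.04970998145077326), np.float64(0.01376256399199076), np.float64(0.04971117436160199), np.float64(0.012140694962646987)]
bar side ctr [0.5711 0.133  0.21  ] [np.float64(0.014165148458055736), np.float64(0.04683399860716403), np.float64(0.013734449203510333), np.float64(0.04682148819864421)]
bar tri (array([0.5707, 0.1298, 0.207 ]), np.float64(0.0002228890696113994))
hopper top [0.6571 0.1107 0.205 ] -0.17651933322948787 [np.float64(0.040408716461885916), np.float64(0.039328686564562246), np.float64(0.039944475374948996), np.float64(0.0388406379281019)]
foot side left edge [0.6115 0.1823 0.012 ] [0.7372 0.1588 0.012 ] 0.12792629008810796 -0.1848979075560536
ped left edge [0.6463 0.1435 0.045 ] [0.679  0.1375 0.045 ] 0.03316869214708873 -0.1838032625622343
pedestal right-near corner top view [0.6483 0.0872 0.045 ] [0.6712 0.0882 0.045 ]
clip (array([0.5369, 0.2061, 0.1332]), np.float64(0.002164351058314233)) ptr tip (array([0.5829, 0.1934, 0.1328]), np.float64(0.0010543704533404704))
bowl [ 0.442  -0.1675  0.035 ] [np.float64(0.0656061290121595), np.float64(0.06889089633734276), np.float64(0.06736008518088028), np.float64(0.06857623667302828)] hand dir -1.7633386171011833 -1.7683827730283581
handle [ 0.4335 -0.2009  0.034 ] [ 0.412  -0.3058  0.034 ] -1.7729872489463454 0.10712695324022121
[array([ 0.4702, -0.2037,  0.035 ]), array([ 0.4019, -0.1915,  0.035 ])]
```

Top crop: the large scoop's bowl spans pixels (378–407, 251–281), about 66 x 69 mm, against about 45 mm for the small one. So (395,265) is the scoop the job needs. The dispenser's yaw is about -0.178 and its origin about (0.659, 0.1135), from rail, bar, hopper and pedestal, which agree to a few mm. The pointer-to-clip distance is about 47.5 mm. Next I compute the approach.

```bash
cat >> h.py <<'E'
from scipy.spatial.transform import Rotation as R
def mv(P,ang):
    s=status.get_state();q=s["orientation"];R0=R.from_quat(np.r_[q[1:],q[0]])
    x=np.array([np.cos(ang),np.sin(ang),0]);z=np.array([0,0,-1.]);Rt=R.from_matrix(np.c_[x,np.cross(z,x),z])
    print("shift",R0.inv().apply(np.asarray(P)-s["tcp_pos"]),"turn",(R0.inv()*Rt).as_rotvec(),"| tcp",s["tcp_pos"],"clk",s["clock"],"F",s["wrist_force"],"gap",s["finger_gap"],"j",s["joint_pos"])
O=np.array([.659,.1135]);PSI=-.178
def dw(x,y,z): 
    c,s=np.cos(PSI),np.sin(PSI);return np.array([O[0]+c*x-s*y,O[1]+s*x+c*y,z])
E
python3 -c "
from h import *
mv([.4232,-.2557,.12],-.199)"
```

```text
shift [-0.1941 -0.316   0.0744] turn [-0.0011  0.0014 -1.038 ] | tcp [ 0.1883 -0.5428  0.194 ] clk 0.1 F [ 0.1138  0.779  -0.6054] gap 0.08544292996595566 j [-1.3766  0.314   0.0451  1.3036 -0.      1.4312]
```

Emit:
carry_out(
  plan=[
    {"x": -0.0194, "y": -0.0316, "z": 0, "az": -0.11, "hand": 0.7},
    {"x": -0.0388, "y": -0.0632, "z": 0, "az": -0.22, "hand": 0.7},
    {"x": -0.0582, "y": -0.0948, "z": 0, "az": -0.33, "hand": 0.7},
    {"x": -0.0776, "y": -0.1264, "z": 0.0, "az": -0.44, "hand": 0.7},
    {"x": -0.097, "y": -0.158, "z": 0.02, "az": -0.55, "hand": 0.7},
    {"x": -0.1164, "y": -0.1896, "z": 0.03, "az": -0.66, "hand": 0.7},
    {"x": -0.1358, "y": -0.2212, "z": 0.04, "az": -0.77, "hand": 0.7},
    {"x": -0.1552, "y": -0.2528, "z": 0.055, "az": -0.88, "hand": 0.7},
    {"x": -0.1746, "y": -0.2844, "z": 0.065, "az": -0.98, "hand": 0.7},
    {"x": -0.194, "y": -0.316, "z": 0.074, "az": -1.038, "hand": 0.7},
    {"x": -0.194, "y": -0.316, "z": 0.074, "az": -1.038, "hand": 0.7},
    {"x": -0.194, "y": -0.316, "z": 0.074, "az": -1.038, "hand": 0.7},
  ],
  squeeze=60,
)

```text
schema error: expected keys x, y, z, ax, ay, az, hand
```

```bash
python3 -c "
from h import *
for n in('side','top'): cv2.imwrite(f'pics/{n}1.png',viewer.read_camera(n)[:,:,::-1])
s=cv2.imread('pics/side1.png');t=cv2.imread('pics/top1.png')
cv2.imwrite('pics/c1.png',np.hstack([cv2.resize(s[130:290,270:430],(400,400)),cv2.resize(t[200:360,330:490],(400,400))]))
mv([.4232,-.2557,.014],-.199)"
```

```text
shift [-0.1943 -0.316   0.1805] turn [-0.0007  0.0009 -1.038 ] | tcp [ 0.1883 -0.543   0.1942] clk 0.2 F [ 0.1752 -0.4178  0.1861] gap 0.08564738995478569 j [-1.3766  0.3138  0.0455  1.3036  0.      1.4312]
```

View pics/c1.png

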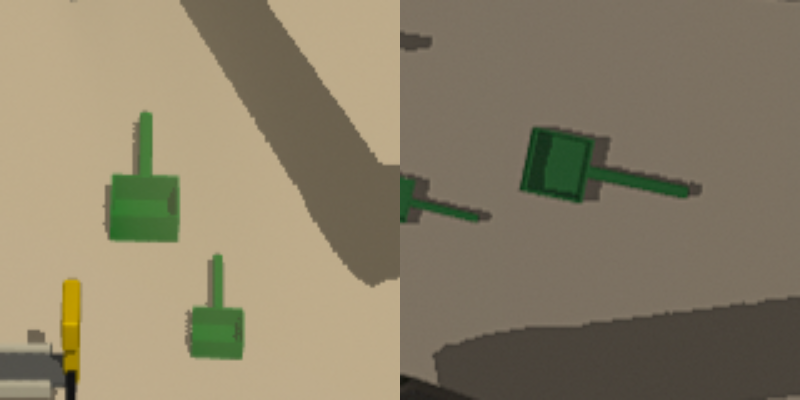

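The call was refused because every row needs all seven keys, so the arm hasn't moved. I'm sending it again in full.

Emit:
carry_out(
  plan=[
    {"x": -0.0194, "y": -0.0316, "z": 0, "ax": 0, "ay": 0, "az": -0.11, "hand": 0.7},
    {"x": -0.0388, "y": -0.0632, "z": 0, "ax": 0, "ay": 0, "az": -0.22, "hand": 0.7},
    {"x": -0.0582, "y": -0.0948, "z": 0, "ax": 0, "ay": 0, "az": -0.33, "hand": 0.7},
    {"x": -0.0776, "y": -0.1264, "z": 0.0, "ax": 0, "ay": 0, "az": -0.44, "hand": 0.7},
    {"x": -0.097, "y": -0.158, "z": 0.02, "ax": 0, "ay": 0, "az": -0.55, "hand": 0.7},
    {"x": -0.1164, "y": -0.1896, "z": 0.03, "ax": 0, "ay": 0, "az": -0.66, "hand": 0.7},
    {"x": -0.1358, "y": -0.2212, "z": 0.04, "ax": 0, "ay": 0, "az": -0.77, "hand": 0.7},
    {"x": -0.1552, "y": -0.2528, "z": 0.055, "ax": 0, "ay": 0, "az": -0.88, "hand": 0.7},
    {"x": -0.1746, "y": -0.2844, "z": 0.065, "ax": 0, "ay": 0, "az": -0.98, "hand": 0.7},
    {"x": -0.194, "y": -0.316, "z": 0.074, "ax": 0, "ay": 0, "az": -1.038, "hand": 0.7},
    {"x": -0.194, "y": -0.316, "z": 0.074, "ax": 0, "ay": 0, "az": -1.038, "hand": 0.7},
    {"x": -0.194, "y": -0.316, "z": 0.074, "ax": 0, "ay": 0, "az": -1.038, "hand": 0.7},
  ],
  squeeze=60,
)

```text
clock: 1.2
tcp_pos: [0.4237, -0.2539, 0.1198]
orientation: [-0.001, 0.995, -0.097, -0.001]
wrist_force: [0.5, -0.8, -0.7]
finger_gap: 0.0599
```

```bash
python3 -c "
from h import *
for n in('side','top'): cv2.imwrite(f'pics/{n}2.png',viewer.read_camera(n)[:,:,::-1])
s=cv2.imread('pics/side2.png');t=cv2.imread('pics/top2.png')
cv2.imwrite('pics/c2.png',np.hstack([cv2.resize(s[130:290,270:430],(400,400)),cv2.resize(t[200:360,330:490],(400,400))]))
mv([.4232,-.2557,.014],-.199)"
```

```text
shift [-0.0001 -0.0005  0.1066] turn [-0.0006  0.0005 -0.0002] | tcp [ 0.4232 -0.2563  0.1206] clk 1.3 F [ 0.4868 -0.5066  0.216 ] gap 0.05976569812347353 j [-0.7071  0.1965 -0.2941  1.0809  0.0003  1.0628]
```

View pics/c2.png

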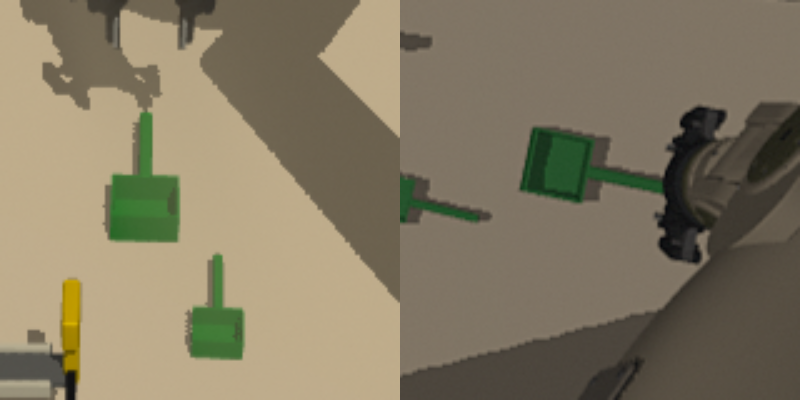

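The jaws straddle the handle line in both views: fingers at about (317,145) and (345,145) in the side view, with the handle between them. Going down and closing.

Emit:
carry_out(
  plan=[
    {"x": 0, "y": 0, "z": 0.03, "ax": 0, "ay": 0, "az": 0, "hand": 0.7},
    {"x": 0, "y": 0, "z": 0.06, "ax": 0, "ay": 0, "az": 0, "hand": 0.7},
    {"x": 0, "y": 0, "z": 0.085, "ax": 0, "ay": 0, "az": 0, "hand": 0.7},
    {"x": 0, "y": 0, "z": 0.1, "ax": 0, "ay": 0, "az": 0, "hand": 0.7},
    {"x": 0, "y": 0, "z": 0.107, "ax": 0, "ay": 0, "az": 0, "hand": 0.7},
    {"x": 0, "y": 0, "z": 0.107, "ax": 0, "ay": 0, "az": 0, "hand": 0.7},
    {"x": 0, "y": 0, "z": 0.107, "ax": 0, "ay": 0, "az": 0, "hand": 0.0},
    {"x": 0, "y": 0, "z": 0.107, "ax": 0, "ay": 0, "az": 0, "hand": 0.0},
    {"x": 0, "y": 0, "z": 0.107, "ax": 0, "ay": 0, "az": 0, "hand": 0.0},
    {"x": 0, "y": 0, "z": 0.107, "ax": 0, "ay": 0, "az": 0, "hand": 0.0},
    {"x": 0, "y": 0, "z": 0.107, "ax": 0, "ay": 0, "az": 0, "hand": 0.0},
    {"x": 0, "y": 0, "z": 0.107, "ax": 0, "ay": 0, "az": 0, "hand": 0.0},
  ],
  squeeze=70,
)

```text
clock: 2.3
tcp_pos: [0.4235, -0.2564, 0.0142]
orientation: [-0.0, 0.995, -0.099, 0.0]
wrist_force: [0.4, 1.2, -1.0]
finger_gap: 0.0001
```

```bash
python3 -c "
from h import *
for n in('side','top'): cv2.imwrite(f'pics/{n}3.png',viewer.read_camera(n)[:,:,::-1])
s=cv2.imread('pics/side3.png');t=cv2.imread('pics/top3.png')
cv2.imwrite('pics/c3.png',np.hstack([cv2.resize(s[130:290,270:430],(400,400)),cv2.resize(t[200:360,330:490],(400,400))]))
mv([.4232,-.2557,.079],-.199)"
```

```text
shift [-0.0002 -0.0005 -0.0652] turn [-0.0004  0.0002 -0.    ] | tcp [ 0.4233 -0.2563  0.0138] clk 2.4 F [-0.5147 -0.7493 -0.1646] gap -0.00012869605438696813 j [-0.7069  0.2951 -0.4542  0.8218  0.0002  1.0629]
```

View pics/c3.png

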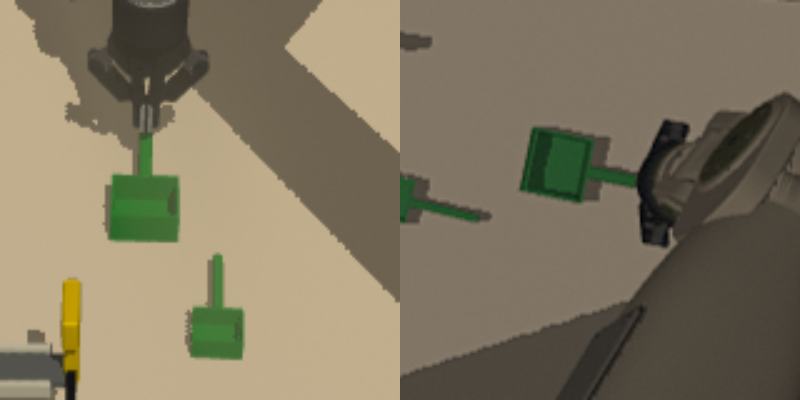

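```bash
python3 -c "
from h import *
for P in([.4233,-.2563,.0138],[.4233,-.2563,.034],[.4233,-.2563,.029],[.412,-.3058,.034]): print(P,proj('side',P),proj('top',P))
for a in (1,2,3):
  s=cv2.imread(f'pics/side{a}.png')[:,:,::-1].copy();print([ (b[0],b[1]) for b in blobs(mask(s,(50,90,30),(75,255,255)))])
s=cv2.imread('pics/side3.png');cv2.imwrite('pics/c3b.png',cv2.resize(s[145:235,290:370],(640,720)[::1],interpolation=cv2.INTER_CUBIC)[:600])
"
```

```text
[0.4233, -0.2563, 0.0138] [328.1032 191.3174] [424.8486 272.5981]
[0.4233, -0.2563, 0.034] [328.3364 185.5699] [426.4912 272.6716]
[0.4233, -0.2563, 0.029] [328.2782 187.0029] [426.0797 272.6532]
[0.412, -0.3058, 0.034] [328.5917 173.7833] [445.2985 276.7902]
[(array([314, 175,  28,  51, 791], dtype=int32), array([326.8597, 208.7421])), (array([347, 232,  20,  41, 444], dtype=int32), array([356.241 , 259.5968]))]
[(array([314, 175,  28,  51, 794], dtype=int32), array([326.9106, 208.7544])), (array([347, 232,  20,  41, 445], dtype=int32), array([356.2382, 259.5798]))]
[(array([314, 184,  28,  42, 750], dtype=int32), array([326.9667, 210.72  ])), (array([347, 232,  20,  41, 444], dtype=int32), array([356.241 , 259.5968]))]
```

View pics/c3b.png

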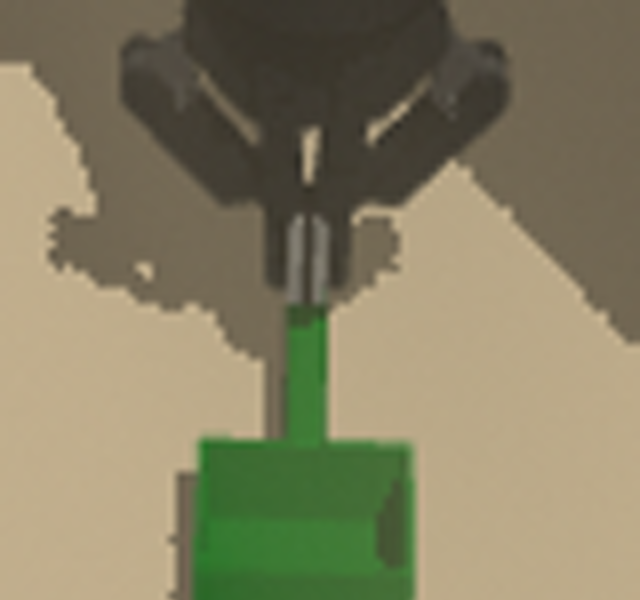

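```bash
python3 -c "
from h import *
R1=lambda a:np.array([np.cos(a),np.sin(a),0])
for nm,P,a,g in(('side0',[.1883,-.5428,.194],-1.237,.085),('side2',[.4232,-.2563,.1206],-.199,.06)):
  P=np.array(P)
  for k in(-1,1): 
   for dz in(0,.013,.03): print(nm,dz,proj('side',P+k*g/2*R1(a)+[0,0,dz]))
a=cv2.imread('pics/side0.png')[0:80,360:440];b=cv2.imread('pics/side2.png')[120:200,290:370]
cv2.imwrite('pics/c4.png',cv2.convertScaleAbs(np.hstack([cv2.resize(i,(400,400),interpolation=cv2.INTER_NEAREST) for i in(a,b)]),alpha=1.5))
"
```

```text
side0 0 [397.109   78.2723]
side0 0.013 [397.6589  74.1035]
side0 0.03 [398.3879  68.5769]
side0 0 [380.0643  65.5388]
side0 0.013 [380.4993  61.4285]
side0 0.03 [381.0757  55.982 ]
side2 0 [341.0402 159.7887]
side2 0.013 [341.2826 155.6982]
side2 0.03 [341.6045 150.2674]
side2 0 [317.8088 159.4236]
side2 0.013 [317.8989 155.3286]
side2 0.03 [318.0185 149.8917]
```

View pics/c4.png

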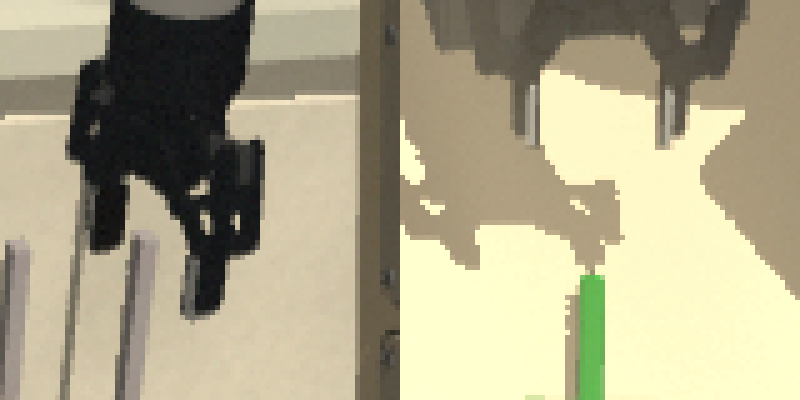

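```bash
python3 -c "
from h import *
print(tri((439,251),(309,153)),tri((434,295),(351,153)))
t=cv2.imread('pics/top3.png');cv2.imwrite('pics/c5.png',cv2.convertScaleAbs(cv2.resize(t[235:315,370:470],(800,640))[:600],alpha=2))
t=cv2.imread('pics/top2.png');cv2.imwrite('pics/c6.png',cv2.convertScaleAbs(cv2.resize(t[230:310,400:500],(750,600)),alpha=2))
"
```

```text
(array([ 0.4762, -0.2638,  0.1429]), np.float64(0.0013098352593864258)) (array([ 0.3695, -0.2499,  0.1395]), np.float64(0.0017692931046881539))
```

View pics/c5.png

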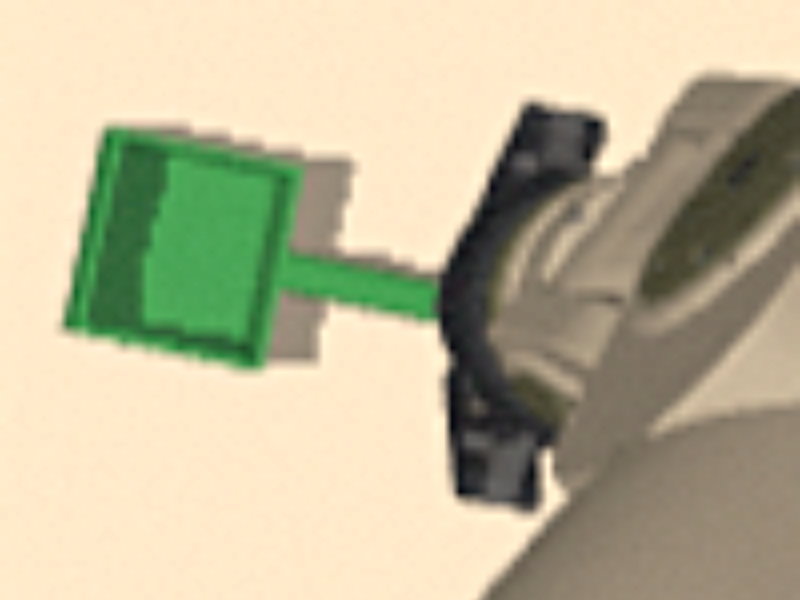

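View pics/c6.png

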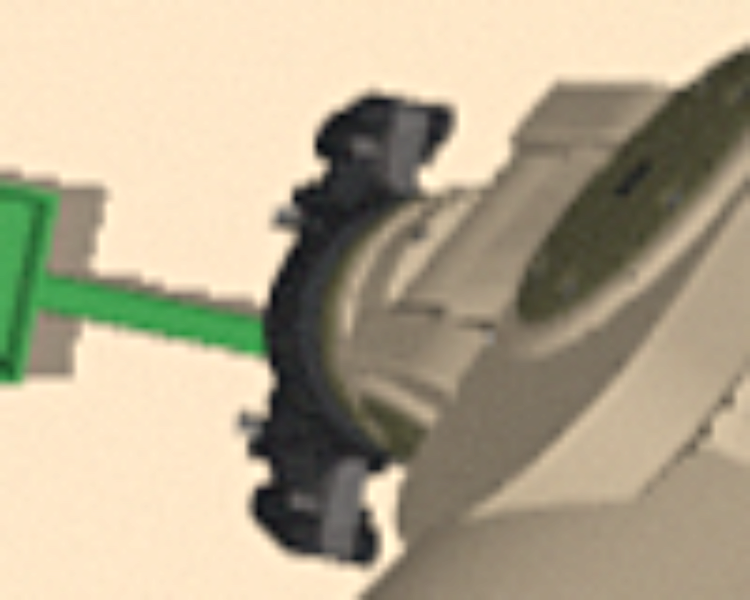

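Both views agree on the hand's horizontal position: the knuckle midpoint triangulates to (0.423,-0.257), the same as the TCP. But the closed fingertips appear at side (328,183) instead of (328,191), so the real tips are about 30–35 mm above the reported TCP and shut over the handle. I'll open, go lower in steps watching the force, and look again.

Emit:
carry_out(
  plan=[
    {"x": 0, "y": 0, "z": 0, "ax": 0, "ay": 0, "az": 0, "hand": 0.6},
    {"x": 0, "y": 0, "z": 0, "ax": 0, "ay": 0, "az": 0, "hand": 0.6},
    {"x": 0, "y": 0, "z": 0, "ax": 0, "ay": 0, "az": 0, "hand": 0.6},
    {"x": 0, "y": 0, "z": 0, "ax": 0, "ay": 0, "az": 0, "hand": 0.6},
    {"x": 0, "y": 0, "z": 0, "ax": 0, "ay": 0, "az": 0, "hand": 0.6},
    {"x": 0, "y": 0, "z": 0.007, "ax": 0, "ay": 0, "az": 0, "hand": 0.6},
    {"x": 0, "y": 0, "z": 0.014, "ax": 0, "ay": 0, "az": 0, "hand": 0.6},
    {"x": 0, "y": 0, "z": 0.02, "ax": 0, "ay": 0, "az": 0, "hand": 0.6},
    {"x": 0, "y": 0, "z": 0.02, "ax": 0, "ay": 0, "az": 0, "hand": 0.6},
  ],
)

```text
clock: 3.15
tcp_pos: [0.4222, -0.2553, -0.0079]
orientation: [-0.001, 0.995, -0.099, -0.001]
wrist_force: [-0.1, -0.1, 0.1]
finger_gap: 0.0512
```

```bash
python3 -c "
from h import *
cv2.imwrite('pics/side4.png',viewer.read_camera('side')[:,:,::-1])
s=cv2.imread('pics/side4.png');cv2.imwrite('pics/c7.png',cv2.resize(s[150:225,290:370],(640,600),interpolation=cv2.INTER_CUBIC))
mv([.4232,-.2557,.014],-.199)
"
```

```text
shift [ 0.0007  0.     -0.0213] turn [-0.0015  0.0023  0.    ] | tcp [ 0.4224 -0.2555 -0.0073] clk 3.2 F [-0.6758  0.1047  0.0424] gap 0.05119152824005007 j [-0.7069  0.3209 -0.4801  0.7725  0.0002  1.0629]
```

View pics/c7.png

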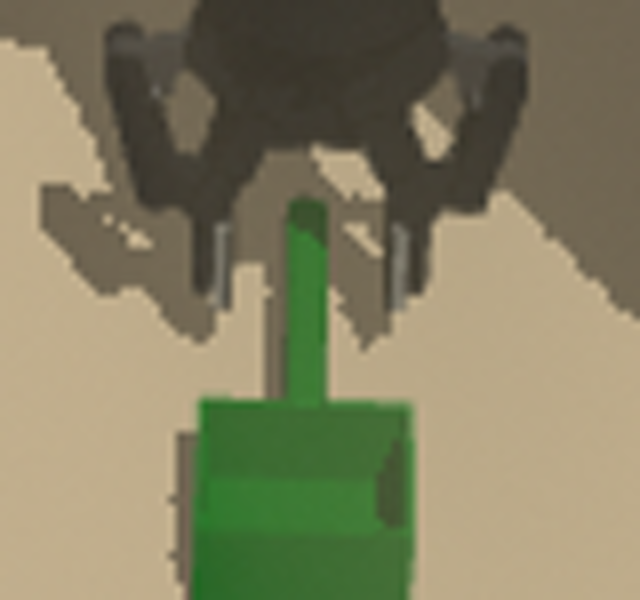

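No contact at reported z = -0.007, and the tips appear about 34 mm above the surface (side (317,188) and (340,188)). That confirms the reported TCP z is too low, by about 35–40 mm. Going 15 mm lower and closing.

Emit:
carry_out(
  plan=[
    {"x": 0, "y": 0, "z": 0.005, "ax": 0, "ay": 0, "az": 0, "hand": 0.6},
    {"x": 0, "y": 0, "z": 0.01, "ax": 0, "ay": 0, "az": 0, "hand": 0.6},
    {"x": 0, "y": 0, "z": 0.015, "ax": 0, "ay": 0, "az": 0, "hand": 0.6},
    {"x": 0, "y": 0, "z": 0.015, "ax": 0, "ay": 0, "az": 0, "hand": 0.6},
    {"x": 0, "y": 0, "z": 0.015, "ax": 0, "ay": 0, "az": 0, "hand": 0.0},
    {"x": 0, "y": 0, "z": 0.015, "ax": 0, "ay": 0, "az": 0, "hand": 0.0},
    {"x": 0, "y": 0, "z": 0.015, "ax": 0, "ay": 0, "az": 0, "hand": 0.0},
    {"x": 0, "y": 0, "z": 0.015, "ax": 0, "ay": 0, "az": 0, "hand": 0.0},
    {"x": 0, "y": 0, "z": 0.015, "ax": 0, "ay": 0, "az": 0, "hand": 0.0},
    {"x": 0, "y": 0, "z": 0.015, "ax": 0, "ay": 0, "az": 0, "hand": 0.0},
  ],
  squeeze=70,
)

```text
clock: 4.03
tcp_pos: [0.4226, -0.2556, -0.0221]
orientation: [-0.001, 0.995, -0.099, -0.001]
wrist_force: [0.2, 0.0, 0.7]
finger_gap: 0.0127
```

```bash
python3 -c "
from h import *
cv2.imwrite('pics/side5.png',viewer.read_camera('side')[:,:,::-1])
s=cv2.imread('pics/side5.png');cv2.imwrite('pics/c8.png',cv2.resize(s[150:225,290:370],(640,600),interpolation=cv2.INTER_CUBIC))
mv([.4232,-.2557,.014],-.199)
"
```

```text
shift [ 0.0005 -0.0001 -0.0361] turn [-0.0013  0.0018  0.    ] | tcp [ 0.4226 -0.2556 -0.0221] clk 4.0833 F [ 0.4423 -0.3936  0.8288] gap 0.012194754662468242 j [-0.7069  0.34   -0.4971  0.7359  0.0002  1.0629]
```

View pics/c8.png

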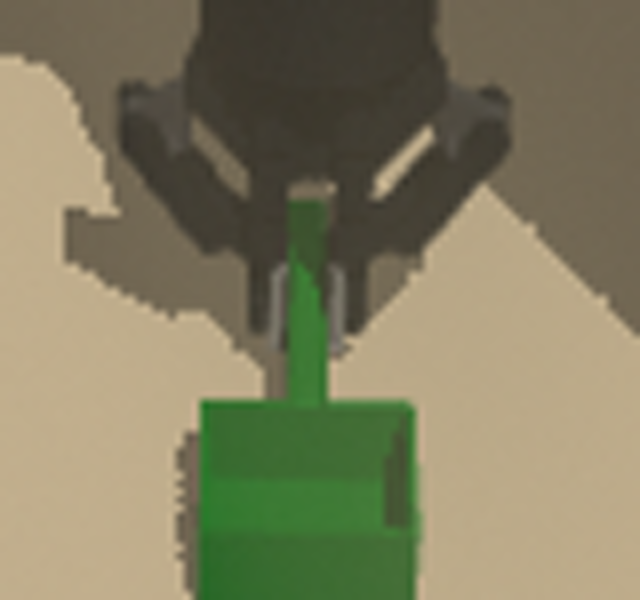

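Gap is 12.5 mm around the 14 mm handle, pads at side v = 183–194 either side of it. Lifting 60 mm and checking for sag.

Emit:
carry_out(
  plan=[
    {"x": 0, "y": 0, "z": -0.006, "ax": 0, "ay": 0, "az": 0, "hand": 0.0},
    {"x": 0, "y": 0, "z": -0.015, "ax": 0, "ay": 0, "az": 0, "hand": 0.0},
    {"x": 0, "y": 0, "z": -0.027, "ax": 0, "ay": 0, "az": 0, "hand": 0.0},
    {"x": 0, "y": 0, "z": -0.039, "ax": 0, "ay": 0, "az": 0, "hand": 0.0},
    {"x": 0, "y": 0, "z": -0.05, "ax": 0, "ay": 0, "az": 0, "hand": 0.0},
    {"x": 0, "y": 0, "z": -0.06, "ax": 0, "ay": 0, "az": 0, "hand": 0.0},
    {"x": 0, "y": 0, "z": -0.06, "ax": 0, "ay": 0, "az": 0, "hand": 0.0},
    {"x": 0, "y": 0, "z": -0.06, "ax": 0, "ay": 0, "az": 0, "hand": 0.0},
  ],
)

```text
clock: 4.75
tcp_pos: [0.4233, -0.2562, 0.0387]
orientation: [-0.0, 0.995, -0.099, -0.0]
wrist_force: [0.3, 0.2, -1.1]
finger_gap: 0.0121
```

```bash
python3 -c "
from h import *
for n in('side','top'): cv2.imwrite(f'pics/{n}6.png',viewer.read_camera(n)[:,:,::-1])
s=cv2.imread('pics/side6.png');t=cv2.imread('pics/top6.png')
cv2.imwrite('pics/c9.png',np.hstack([cv2.resize(s[130:230,280:380],(400,400)),cv2.resize(t[220:320,350:450],(400,400))]))
mv(dw(0,-.29,.038),-.178)
print([proj('side',P) for P in ([.4702,-.2037,.095],[.4019,-.1915,.095])])
"
```

```text
shift [ 0.1651 -0.1185 -0.0006] turn [-0.0015  0.0023 -0.0209] | tcp [ 0.4224 -0.2555  0.0376] clk 4.85 F [ 0.0522 -0.1274 -0.4726] gap 0.012441949660289987 j [-0.7069  0.2685 -0.4231  0.882   0.0002  1.0628]
[array([315.3464, 182.1195]), array([342.6594, 182.1477])]
```

View pics/c9.png

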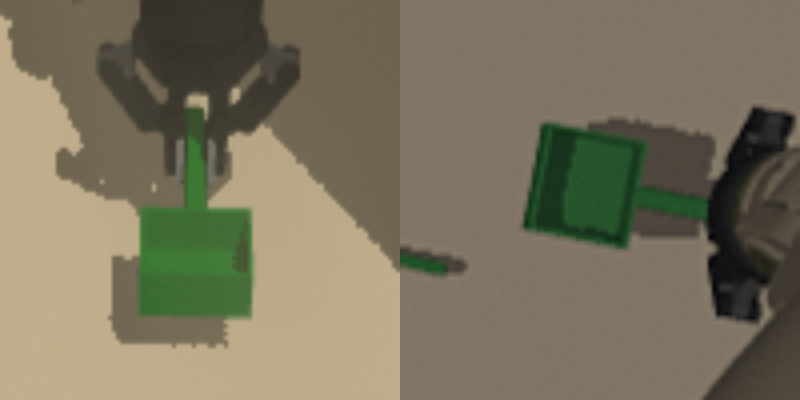

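The lifted bowl is level: the far rim is at side v = 182, exactly where predicted. Now the move to a point 0.2 m beside the pedestal.

Emit:
carry_out(
  plan=[
    {"x": 0.01, "y": -0.007, "z": 0, "ax": 0, "ay": 0, "az": -0.003, "hand": 0.0},
    {"x": 0.028, "y": -0.02, "z": 0, "ax": 0, "ay": 0, "az": -0.006, "hand": 0.0},
    {"x": 0.05, "y": -0.036, "z": 0, "ax": 0, "ay": 0, "az": -0.01, "hand": 0.0},
    {"x": 0.075, "y": -0.054, "z": 0, "ax": 0, "ay": 0, "az": -0.015, "hand": 0.0},
    {"x": 0.1, "y": -0.072, "z": 0, "ax": 0, "ay": 0, "az": -0.021, "hand": 0.0},
    {"x": 0.125, "y": -0.09, "z": 0, "ax": 0, "ay": 0, "az": -0.021, "hand": 0.0},
    {"x": 0.146, "y": -0.105, "z": 0, "ax": 0, "ay": 0, "az": -0.021, "hand": 0.0},
    {"x": 0.16, "y": -0.115, "z": 0, "ax": 0, "ay": 0, "az": -0.021, "hand": 0.0},
    {"x": 0.165, "y": -0.1185, "z": 0, "ax": 0, "ay": 0, "az": -0.021, "hand": 0.0},
    {"x": 0.165, "y": -0.1185, "z": 0, "ax": 0, "ay": 0, "az": -0.021, "hand": 0.0},
    {"x": 0.165, "y": -0.1185, "z": 0, "ax": 0, "ay": 0, "az": -0.021, "hand": 0.0},
  ],
)

```text
clock: 5.77
tcp_pos: [0.6067, -0.1714, 0.0364]
orientation: [-0.001, 0.996, -0.089, -0.002]
wrist_force: [0.3, -0.3, -2.1]
finger_gap: 0.0127
```

```bash
cat > crop.py <<'E'
from h import *
def crop(im,x0,y0,w,h,k,name):
    a=cv2.resize(im[y0:y0+h,x0:x0+w],None,fx=k,fy=k,interpolation=cv2.INTER_NEAREST)
    a=cv2.convertScaleAbs(a,alpha=1.5)
    for i in range(0,w,10):
        cv2.putText(a,str(x0+i),(i*k,10),0,.35,(0,0,255),1);cv2.line(a,(i*k,12),(i*k,18),(0,0,255),1)
    for i in range(0,h,10):
        cv2.putText(a,str(y0+i),(0,i*k+4),0,.35,(0,0,255),1)
    cv2.imwrite(name,a)
E
python3 -c "
from crop import *
for n in('side','top'): cv2.imwrite(f'pics/{n}7.png',viewer.read_camera(n)[:,:,::-1])
s=cv2.imread('pics/side7.png');t=cv2.imread('pics/top7.png')
crop(t,270,140,130,100,6,'pics/c10.png');crop(s,210,170,130,100,6,'pics/c11.png')
mv(dw(0,-.09,.038),-.178)
"
```

```text
shift [ 0.0012 -0.2004 -0.0007] turn [-0.0017  0.0039 -0.0008] | tcp [ 0.6063 -0.1721  0.0369] clk 5.8667 F [ 0.0377 -0.5922 -0.739 ] gap 0.012360475764682716 j [-0.4043  0.5065 -0.0589  1.0095  0.0008  1.3452]
```

View pics/c10.png

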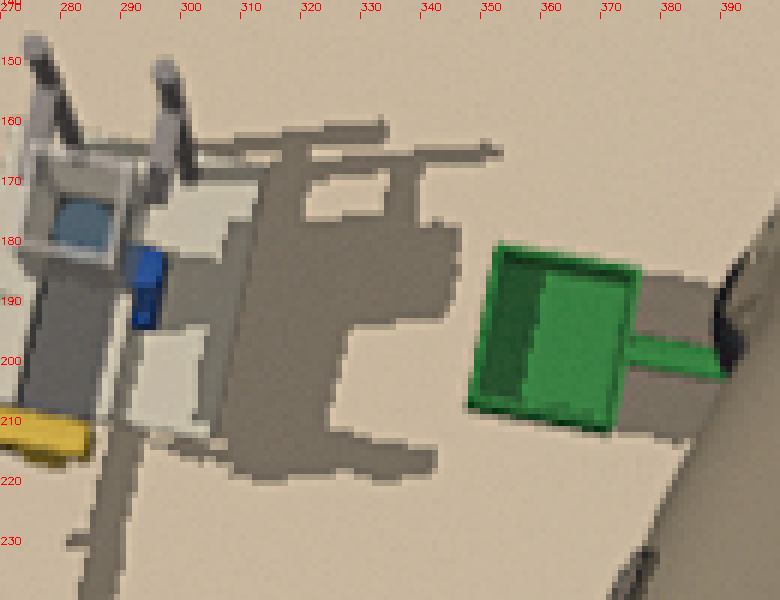

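View pics/c11.png

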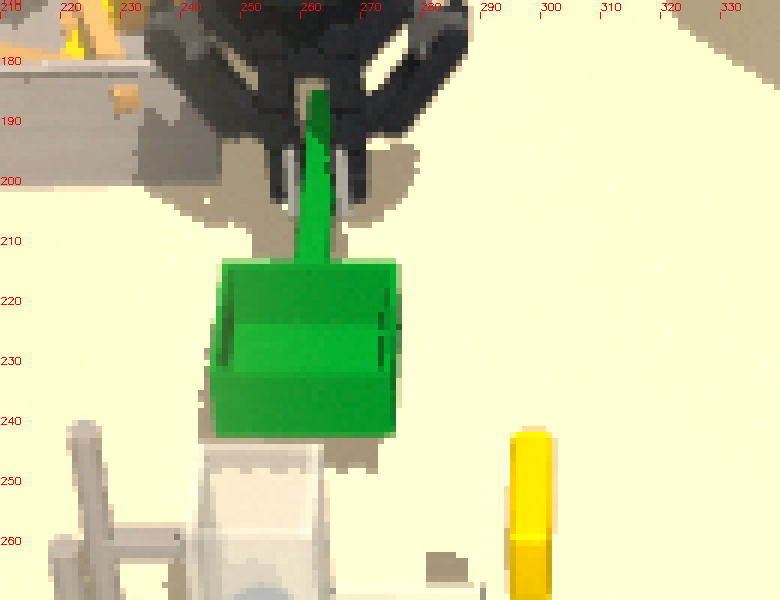

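```bash
python3 -c "
from h import *
T=lambda P:np.array([[np.cos(PSI),np.sin(PSI)],[-np.sin(PSI),np.cos(PSI)]])@(P[:2]-O)
c=[plane('top',u,.094) for u in((352.5,180.5),(376.7,184.8),(372,212.2),(348,207.6))]
m=np.mean(c,0);print('bowl local',T(m),m,[np.linalg.norm(c[i]-c[(i+1)%4]) for i in range(4)])
d=c[1]-c[0];e=c[2]-c[3];f=c[0]-c[3];print('handle ang',np.arctan2(d[1],d[0]),np.arctan2(e[1],e[0]),'want',-np.pi/2+PSI,'side',np.arctan2(f[1],f[0]))
a=plane('side',(245.3+1,213.7),.094);b=plane('side',(276.3,213.7),.094);print('side far rim mid local',T((a+b)/2),np.linalg.norm(a-b))
print('TCP local',T(status.get_state()['tcp_pos']))
for nm,n,u,z in(('ped near-left','side',(265,312.7),.045),('ped far-left','side',(249.2,312.7),.045),('ped near-right top','top',(297,190),.045),('hopper','top',(282.6,174.3),.205),('bar','top',(274.4,211.1),.21),('rodL','top',(275.5,147),.2),('tablet side','side',(253.3,274.5),.146),('tablet top','top',(284,177),.146)): print(nm,T(plane(n,u,z)))
for i in((-.017,-.025),(.017,-.025),(-.017,.025),(.017,.025)): print(i,proj('top',dw(*i,.045)),proj('side',dw(*i,.045)))
"
```

```text
bowl local [-0.0029 -0.201 ] [ 0.6206 -0.0838  0.094 ] [np.float64(0.06297873271418264), np.float64(0.07176103570135892), np.float64(0.06239305829313808), np.float64(0.0710201190980836)]
handle ang -1.7598855038051624 -1.7718487265372156 want -1.7487963267948965 side -0.17565195273535392
side far rim mid local [ 0.0009 -0.2284] 0.07125035049410999
TCP local [-0.0013 -0.2904]
ped near-left [-0.0178  0.0278]
ped far-left [0.0156 0.0277]
ped near-right top [-0.0071 -0.0288]
hopper [-0.0014 -0.0031]
bar [-0.0902  0.0001]
rodL [0.0608 0.0253]
tablet side [0.0015 0.0088]
tablet top [ 0.0035 -0.0004]
(-0.017, -0.025) [294.9694 193.3746] [265.8071 293.2631]
(0.017, -0.025) [297.1483 180.9688] [250.2003 293.3208]
(-0.017, 0.025) [276.6021 190.2939] [264.6892 311.6227]
(0.017, 0.025) [278.808  177.9066] [248.6108 311.6968]
```

Both views agree that the bowl has to go about 198 mm along dispenser +y with no x correction. They differ by 3 mm in absolute terms, but that bias cancels between bowl and pedestal. Going part of the way in, then looking.

Emit:
carry_out(
  plan=[
    {"x": 0, "y": -0.008, "z": 0, "ax": 0, "ay": 0, "az": -0.004, "hand": 0.0},
    {"x": 0, "y": -0.022, "z": 0, "ax": 0, "ay": 0, "az": -0.008, "hand": 0.0},
    {"x": 0, "y": -0.04, "z": 0, "ax": 0, "ay": 0, "az": -0.01, "hand": 0.0},
    {"x": 0, "y": -0.06, "z": 0, "ax": 0, "ay": 0, "az": -0.01, "hand": 0.0},
    {"x": 0, "y": -0.08, "z": 0, "ax": 0, "ay": 0, "az": -0.01, "hand": 0.0},
    {"x": 0, "y": -0.1, "z": 0, "ax": 0, "ay": 0, "az": -0.01, "hand": 0.0},
    {"x": 0, "y": -0.115, "z": 0, "ax": 0, "ay": 0, "az": -0.01, "hand": 0.0},
    {"x": 0, "y": -0.12, "z": 0, "ax": 0, "ay": 0, "az": -0.01, "hand": 0.0},
    {"x": 0, "y": -0.12, "z": 0, "ax": 0, "ay": 0, "az": -0.01, "hand": 0.0},
  ],
)

```text
clock: 6.62
tcp_pos: [0.6275, -0.0523, 0.0373]
orientation: [-0.001, 0.997, -0.083, -0.002]
wrist_force: [-0.0, 0.6, -0.6]
finger_gap: 0.0123
```

```bash
python3 -c "
from crop import *
for n in('side','top'): cv2.imwrite(f'pics/{n}8.png',viewer.read_camera(n)[:,:,::-1])
s=cv2.imread('pics/side8.png');t=cv2.imread('pics/top8.png')
cv2.imwrite('pics/c12.png',np.hstack([cv2.resize(s[160:360,200:360],(400,500)),cv2.resize(t[120:320,240:400],(400,500))]))
mv(dw(0,-.0922,.038),-.178)
"
```

```text
shift [ 0.002  -0.0785 -0.0007] turn [-0.0013  0.0038  0.0094] | tcp [ 0.6275 -0.0542  0.0372] clk 6.7167 F [ 0.458  -0.4465 -1.3942] gap 0.0123480539545314 j [-0.2142  0.5053 -0.0602  1.0091  0.0011  1.5252]
```

View pics/c12.png

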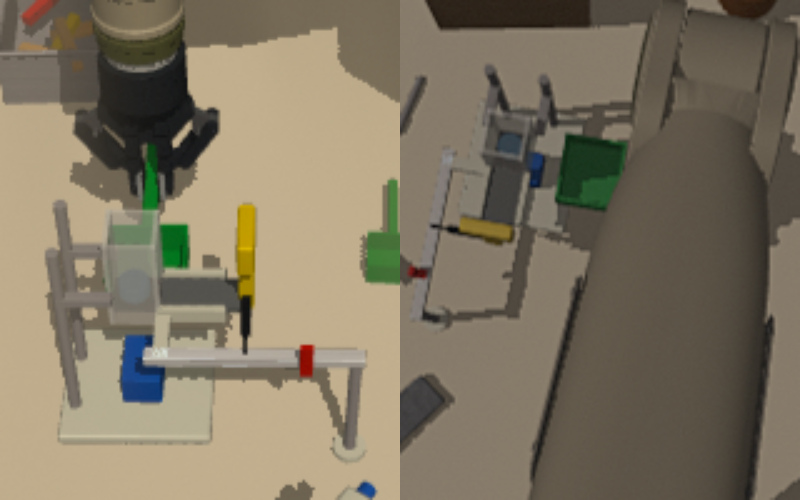

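View pics/side8.png

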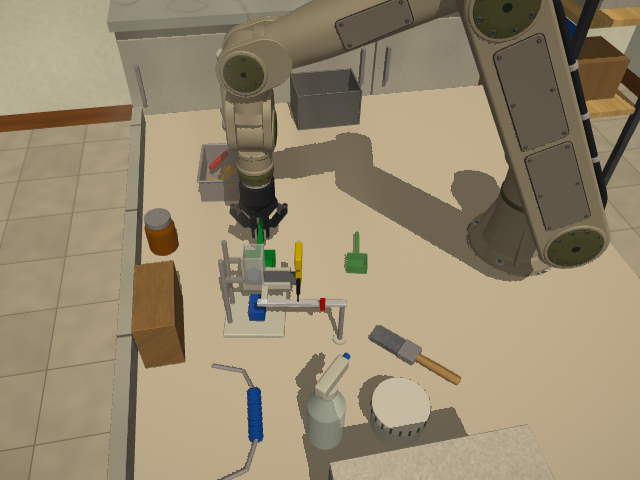

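View pics/top8.png

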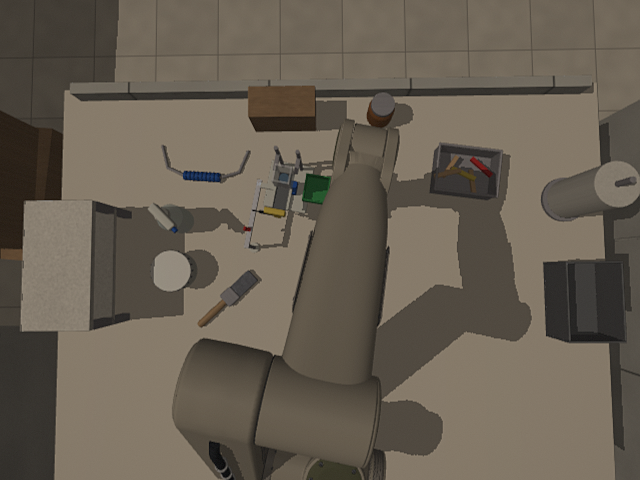

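The forearm is well above the bar, and the bowl heads into the open side with the pedestal ahead of it. Continuing the last 78 mm.

Emit:
carry_out(
  plan=[
    {"x": 0, "y": -0.007, "z": 0, "ax": 0, "ay": 0, "az": 0, "hand": 0.0},
    {"x": 0.001, "y": -0.018, "z": 0, "ax": 0, "ay": 0, "az": 0, "hand": 0.0},
    {"x": 0.001, "y": -0.03, "z": 0, "ax": 0, "ay": 0, "az": 0, "hand": 0.0},
    {"x": 0.001, "y": -0.042, "z": 0, "ax": 0, "ay": 0, "az": 0, "hand": 0.0},
    {"x": 0.001, "y": -0.054, "z": 0, "ax": 0, "ay": 0, "az": 0, "hand": 0.0},
    {"x": 0.001, "y": -0.066, "z": 0, "ax": 0, "ay": 0, "az": 0, "hand": 0.0},
    {"x": 0.001, "y": -0.075, "z": 0, "ax": 0, "ay": 0, "az": 0, "hand": 0.0},
    {"x": 0.001, "y": -0.078, "z": 0, "ax": 0, "ay": 0, "az": 0, "hand": 0.0},
    {"x": 0.001, "y": -0.078, "z": 0, "ax": 0, "ay": 0, "az": 0, "hand": 0.0},
    {"x": 0.001, "y": -0.078, "z": 0, "ax": 0, "ay": 0, "az": 0, "hand": 0.0},
  ],
)

```text
clock: 7.55
tcp_pos: [0.6416, 0.0227, 0.0372]
orientation: [-0.001, 0.996, -0.084, -0.002]
wrist_force: [-0.2, 0.2, -0.7]
finger_gap: 0.0122
```

```bash
python3 -c "
from crop import *
for n in('side','top'): cv2.imwrite(f'pics/{n}9.png',viewer.read_camera(n)[:,:,::-1])
s=cv2.imread('pics/side9.png');t=cv2.imread('pics/top9.png')
crop(s,210,220,130,120,5,'pics/c13.png');crop(t,240,140,90,80,6,'pics/c14.png')
mv(dw(0,-.0922,.023),-.178)
"
```

```text
shift [ 0.0011 -0.0009  0.0143] turn [-0.0011  0.0039  0.0089] | tcp [0.6415 0.0221 0.0373] clk 7.65 F [-0.2314  0.4023 -1.2183] gap 0.012293832725185218 j [-0.0913  0.5267 -0.0242  1.0237  0.0014  1.6486]
```

View pics/c13.png

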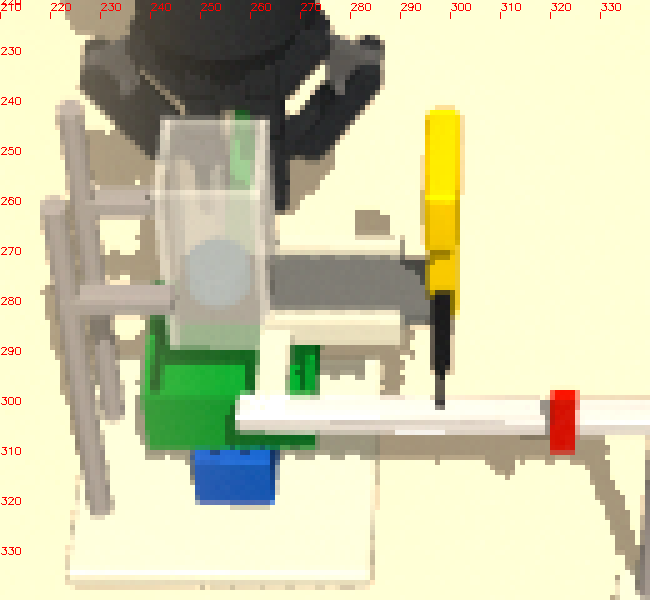

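View pics/c14.png

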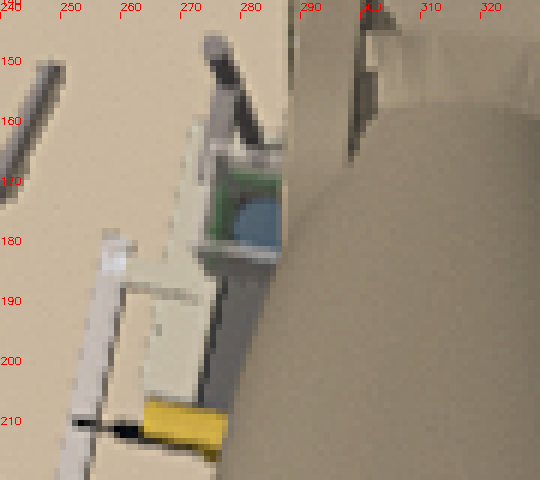

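```bash
python3 -c "
from h import *
T=lambda P:np.array([[np.cos(PSI),np.sin(PSI)],[-np.sin(PSI),np.cos(PSI)]])@(P[:2]-O)
for z in(.057,.059): print(T(plane('side',(239,309.5),z)),T(plane('side',(273.5,309.5),z)),'want', .0277+.007)
print('rim', T(plane('side',(240,292+0.5),.094)))
"
```

```text
[0.036  0.0283] [-0.0363  0.0287] want 0.0347
[0.0357 0.0298] [-0.0364  0.0302] want 0.0347
rim [0.0321 0.0127]
```

In x the bowl is centred on the pedestal (side u 239–273.5 against 249–265). In y it is 3–4 mm short. I'll correct by 3 mm and lower.

Emit:
carry_out(
  plan=[
    {"x": 0, "y": -0.0015, "z": 0.002, "ax": 0, "ay": 0, "az": 0, "hand": 0.0},
    {"x": 0, "y": -0.003, "z": 0.004, "ax": 0, "ay": 0, "az": 0, "hand": 0.0},
    {"x": 0, "y": -0.003, "z": 0.006, "ax": 0, "ay": 0, "az": 0, "hand": 0.0},
    {"x": 0, "y": -0.003, "z": 0.008, "ax": 0, "ay": 0, "az": 0, "hand": 0.0},
    {"x": 0, "y": -0.003, "z": 0.01, "ax": 0, "ay": 0, "az": 0, "hand": 0.0},
    {"x": 0, "y": -0.003, "z": 0.012, "ax": 0, "ay": 0, "az": 0, "hand": 0.0},
    {"x": 0, "y": -0.003, "z": 0.0135, "ax": 0, "ay": 0, "az": 0, "hand": 0.0},
    {"x": 0, "y": -0.003, "z": 0.0135, "ax": 0, "ay": 0, "az": 0, "hand": 0.0},
    {"x": 0, "y": -0.003, "z": 0.0135, "ax": 0, "ay": 0, "az": 0, "hand": 0.0},
  ],
)

```text
clock: 8.4
tcp_pos: [0.6419, 0.025, 0.0237]
orientation: [-0.001, 0.996, -0.084, -0.002]
wrist_force: [-0.3, -0.4, -0.3]
finger_gap: 0.0123
```

```bash
python3 -c "
from crop import *
for n in('side',): cv2.imwrite(f'pics/{n}10.png',viewer.read_camera(n)[:,:,::-1])
s=cv2.imread('pics/side10.png')
crop(s,225,270,65,60,10,'pics/c15.png')
mv(dw(0,-.0922,.023),-.178)
"
```

```text
shift [0.0011 0.0021 0.0008] turn [-0.001   0.0039  0.0089] | tcp [0.642  0.025  0.0238] clk 8.45 F [-0.1494  0.081  -0.0302] gap 0.012498639528695017 j [-0.0866  0.5386 -0.0398  0.9962  0.0014  1.6533]
```

View pics/c15.png

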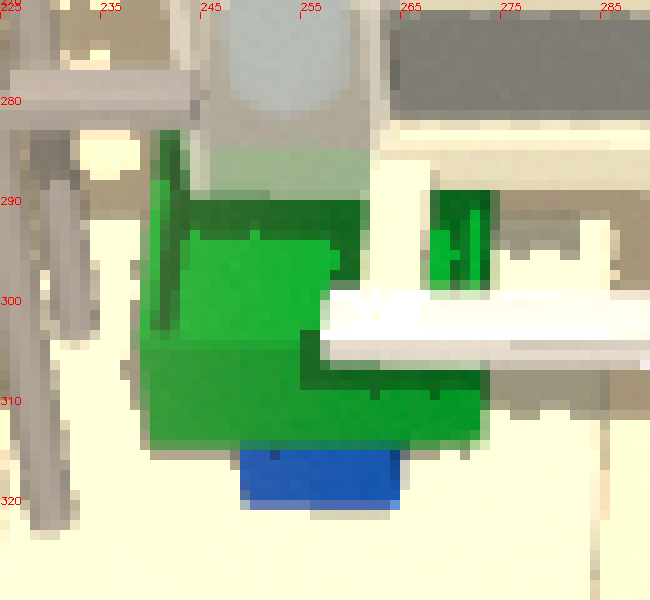

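The near bottom edge is at v = 314.5, against 312.7 for the pedestal edge: about 5 mm overhang where 7 mm is ideal, so it's centred to about 2 mm. Nudging down 1 mm and releasing.

Emit:
carry_out(
  plan=[
    {"x": 0, "y": -0.001, "z": 0.0005, "ax": 0, "ay": 0, "az": 0, "hand": 0.0},
    {"x": 0, "y": -0.001, "z": 0.001, "ax": 0, "ay": 0, "az": 0, "hand": 0.0},
    {"x": 0, "y": -0.001, "z": 0.001, "ax": 0, "ay": 0, "az": 0, "hand": 0.0},
    {"x": 0, "y": -0.001, "z": 0.001, "ax": 0, "ay": 0, "az": 0, "hand": 0.15},
    {"x": 0, "y": -0.001, "z": 0.001, "ax": 0, "ay": 0, "az": 0, "hand": 0.25},
    {"x": 0, "y": -0.001, "z": 0.001, "ax": 0, "ay": 0, "az": 0, "hand": 0.35},
    {"x": 0, "y": -0.001, "z": 0.001, "ax": 0, "ay": 0, "az": 0, "hand": 0.45},
    {"x": 0, "y": -0.001, "z": 0.001, "ax": 0, "ay": 0, "az": 0, "hand": 0.45},
    {"x": 0, "y": -0.001, "z": 0.001, "ax": 0, "ay": 0, "az": 0, "hand": 0.45},
    {"x": 0, "y": -0.001, "z": 0.001, "ax": 0, "ay": 0, "az": 0, "hand": 0.45},
    {"x": 0, "y": -0.001, "z": 0.001, "ax": 0, "ay": 0, "az": 0, "hand": 0.45},
  ],
)

```text
clock: 9.37
tcp_pos: [0.6422, 0.026, 0.0228]
orientation: [-0.001, 0.996, -0.084, -0.002]
wrist_force: [-0.6, 1.0, 0.1]
finger_gap: 0.0386
```

```bash
python3 -c "
from crop import *
for n in('side',): cv2.imwrite(f'pics/{n}11.png',viewer.read_camera(n)[:,:,::-1])
s=cv2.imread('pics/side11.png')
crop(s,210,220,100,110,5,'pics/c16.png')
mv(dw(0,-.0922,.023),-.178)
"
```

```text
shift [ 0.001   0.0031 -0.0002] turn [-0.001   0.0039  0.0089] | tcp [0.6422 0.026  0.0228] clk 9.4167 F [0.606  0.4724 0.258 ] gap 0.038453822357537394 j [-0.0851  0.5398 -0.0405  0.9943  0.0014  1.6548]
```

View pics/c16.png

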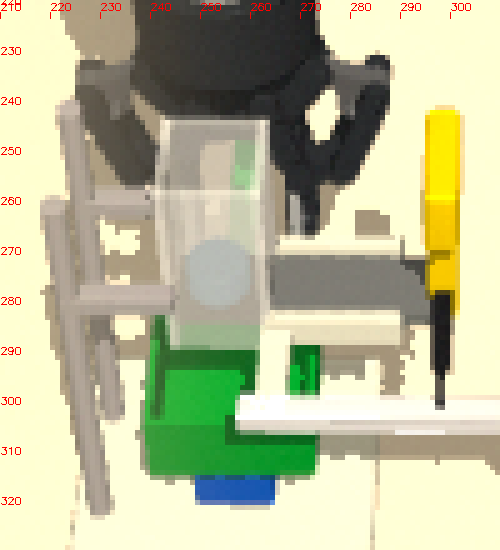

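Released: gap 38 mm, bowl still flush on the pedestal (side v 315), handle free between the fingers. Going straight up to clear everything.

Emit:
carry_out(
  plan=[
    {"x": 0, "y": 0, "z": -0.004, "ax": 0, "ay": 0, "az": 0, "hand": 0.45},
    {"x": 0, "y": 0, "z": -0.012, "ax": 0, "ay": 0, "az": 0, "hand": 0.45},
    {"x": 0, "y": 0, "z": -0.025, "ax": 0, "ay": 0, "az": 0, "hand": 0.45},
    {"x": 0, "y": 0, "z": -0.045, "ax": 0, "ay": 0, "az": 0, "hand": 0.45},
    {"x": 0, "y": 0, "z": -0.07, "ax": 0, "ay": 0, "az": 0, "hand": 0.45},
    {"x": 0, "y": 0, "z": -0.095, "ax": 0, "ay": 0, "az": 0, "hand": 0.45},
    {"x": 0, "y": 0, "z": -0.12, "ax": 0, "ay": 0, "az": 0, "hand": 0.45},
    {"x": 0, "y": 0, "z": -0.15, "ax": 0, "ay": 0, "az": 0, "hand": 0.45},
    {"x": 0, "y": 0, "z": -0.175, "ax": 0, "ay": 0, "az": 0, "hand": 0.45},
    {"x": 0, "y": 0, "z": -0.195, "ax": 0, "ay": 0, "az": 0, "hand": 0.45},
    {"x": 0, "y": 0, "z": -0.205, "ax": 0, "ay": 0, "az": 0, "hand": 0.45},
    {"x": 0, "y": 0, "z": -0.205, "ax": 0, "ay": 0, "az": 0, "hand": 0.45},
  ],
)

```text
clock: 10.42
tcp_pos: [0.6444, 0.0256, 0.2313]
orientation: [-0.001, 0.996, -0.084, 0.001]
wrist_force: [0.7, -0.3, 0.9]
finger_gap: 0.0386
```

```bash
python3 -c "
from crop import *
for n in('side','top'): cv2.imwrite(f'pics/{n}12.png',viewer.read_camera(n)[:,:,::-1])
s=cv2.imread('pics/side12.png')
crop(s,210,220,130,115,6,'pics/c17.png')
mv(dw(-.09,0.0,.227),-.178)
"
```

```text
shift [-0.0889 -0.0901  0.0008] turn [-0.001  0.004  0.009] | tcp [0.6429 0.0257 0.2274] clk 10.5167 F [-0.2882 -0.6306  0.1273] gap 0.03892218288681198 j [-0.0855  0.453   0.3306  1.4522  0.0014  1.6544]
```

View pics/c17.png

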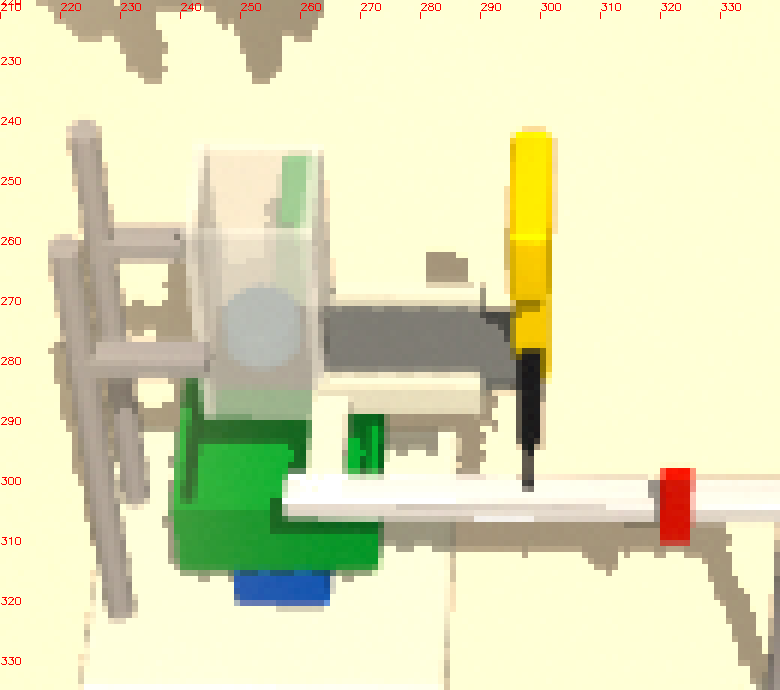

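View pics/top12.png

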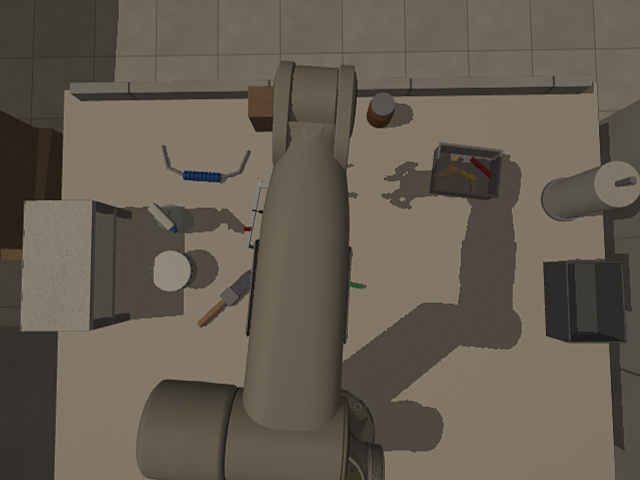

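The scoop stands level and untouched (side bottom edge v = 314.5, u 239–273). Pointer tip is at u = 298 and the clip's middle at u = 322.7, which gives about 48.5 mm; triangulation gave 47.5. Moving above the bar.

Emit:
carry_out(
  plan=[
    {"x": -0.008, "y": -0.008, "z": 0, "ax": 0, "ay": 0, "az": 0.002, "hand": 0.45},
    {"x": -0.02, "y": -0.02, "z": 0, "ax": 0, "ay": 0, "az": 0.004, "hand": 0.45},
    {"x": -0.035, "y": -0.035, "z": 0, "ax": 0, "ay": 0, "az": 0.009, "hand": 0.45},
    {"x": -0.05, "y": -0.05, "z": 0, "ax": 0, "ay": 0, "az": 0.009, "hand": 0.45},
    {"x": -0.065, "y": -0.065, "z": 0, "ax": 0, "ay": 0, "az": 0.009, "hand": 0.45},
    {"x": -0.08, "y": -0.08, "z": 0, "ax": 0, "ay": 0, "az": 0.009, "hand": 0.45},
    {"x": -0.089, "y": -0.09, "z": 0, "ax": 0, "ay": 0, "az": 0.009, "hand": 0.45},
    {"x": -0.089, "y": -0.09, "z": 0, "ax": 0, "ay": 0, "az": 0.009, "hand": 0.45},
    {"x": -0.089, "y": -0.09, "z": 0, "ax": 0, "ay": 0, "az": 0.009, "hand": 0.45},
  ],
)

```text
clock: 11.27
tcp_pos: [0.5694, 0.1301, 0.227]
orientation: [-0.0, 0.996, -0.088, -0.003]
wrist_force: [-0.3, 0.4, 0.7]
finger_gap: 0.0387
```

```bash
python3 -c "
from crop import *
for n in('side',): cv2.imwrite(f'pics/{n}13.png',viewer.read_camera(n)[:,:,::-1])
s=cv2.imread('pics/side13.png')
crop(s,230,170,130,125,5,'pics/c18.png')
mv(dw(-.09,0.0,.145),-.178)
"
```

```text
shift [ 0.0008 -0.      0.0822] turn [-0.0004  0.0046  0.0006] | tcp [0.57   0.1295 0.2272] clk 11.3167 F [-0.1817 -0.4048 -0.5567] gap 0.03855143659429804 j [0.0851 0.3305 0.1489 1.3935 0.0016 1.8333]
```

View pics/c18.png

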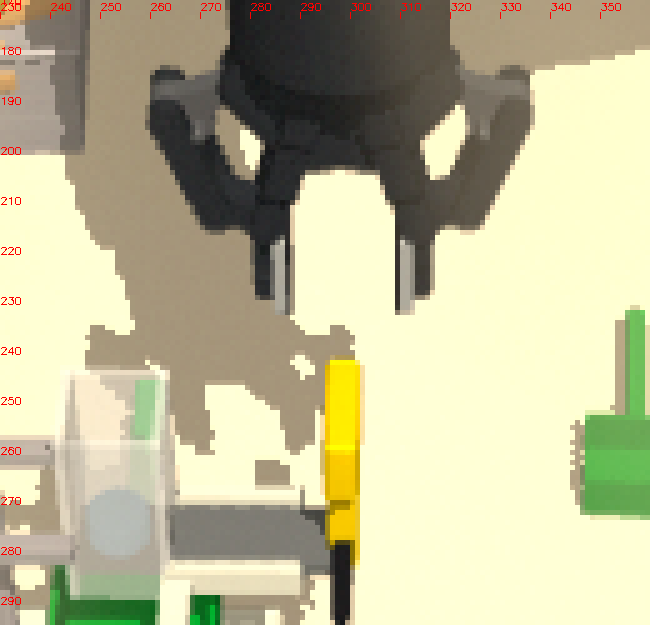

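The fingers (u 286–309) are centred over the bar (u 295–302). Descending 82 mm.

Emit:
carry_out(
  plan=[
    {"x": 0, "y": 0, "z": 0.01, "ax": 0, "ay": 0, "az": 0, "hand": 0.45},
    {"x": 0, "y": 0, "z": 0.025, "ax": 0, "ay": 0, "az": 0, "hand": 0.45},
    {"x": 0, "y": 0, "z": 0.04, "ax": 0, "ay": 0, "az": 0, "hand": 0.45},
    {"x": 0, "y": 0, "z": 0.053, "ax": 0, "ay": 0, "az": 0, "hand": 0.45},
    {"x": 0, "y": 0, "z": 0.065, "ax": 0, "ay": 0, "az": 0, "hand": 0.45},
    {"x": 0, "y": 0, "z": 0.075, "ax": 0, "ay": 0, "az": 0, "hand": 0.45},
    {"x": 0, "y": 0, "z": 0.081, "ax": 0, "ay": 0, "az": 0, "hand": 0.45},
    {"x": 0, "y": 0, "z": 0.082, "ax": 0, "ay": 0, "az": 0, "hand": 0.45},
    {"x": 0, "y": 0, "z": 0.082, "ax": 0, "ay": 0, "az": 0, "hand": 0.45},
  ],
)

```text
clock: 12.07
tcp_pos: [0.5696, 0.1292, 0.1446]
orientation: [-0.0, 0.996, -0.089, -0.003]
wrist_force: [-0.7, -0.2, 0.6]
finger_gap: 0.0384
```

```bash
python3 -c "
from crop import *
for n in('side',): cv2.imwrite(f'pics/{n}14.png',viewer.read_camera(n)[:,:,::-1])
s=cv2.imread('pics/side14.png')
crop(s,250,205,100,105,6,'pics/c19.png')
mv(dw(-.09,0.0,.145),-.178)
"
```

```text
shift [ 0.0004 -0.0002  0.0003] turn [-0.0005  0.0044  0.0001] | tcp [0.57   0.1293 0.1453] clk 12.1167 F [ 1.0324 -0.8097  0.0342] gap 0.0388584349171319 j [ 0.0849  0.3529 -0.0196  1.2024  0.0016  1.8336]
```

View pics/c19.png

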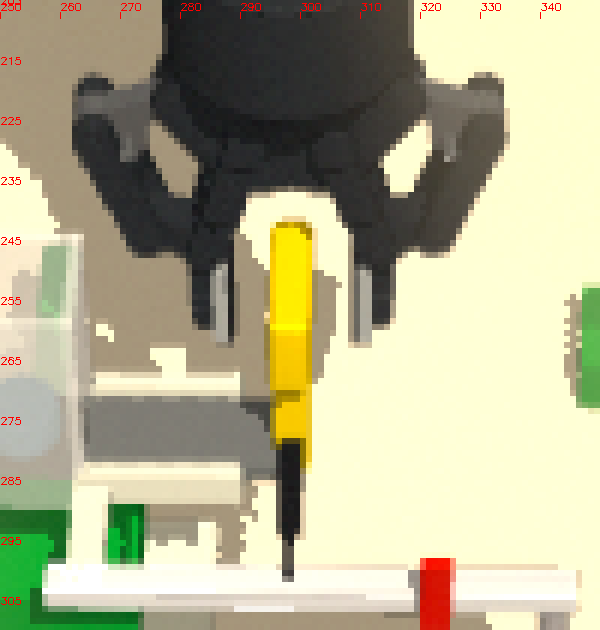

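The tips are about 23 mm below the bar's top, on both sides of it (pads u 286 and 308, bar 295–302). Lowering 3 mm more and closing.

Emit:
carry_out(
  plan=[
    {"x": 0, "y": 0, "z": 0.0015, "ax": 0, "ay": 0, "az": 0, "hand": 0.45},
    {"x": 0, "y": 0, "z": 0.003, "ax": 0, "ay": 0, "az": 0, "hand": 0.45},
    {"x": 0, "y": 0, "z": 0.003, "ax": 0, "ay": 0, "az": 0, "hand": 0.0},
    {"x": 0, "y": 0, "z": 0.003, "ax": 0, "ay": 0, "az": 0, "hand": 0.0},
    {"x": 0, "y": 0, "z": 0.003, "ax": 0, "ay": 0, "az": 0, "hand": 0.0},
    {"x": 0, "y": 0, "z": 0.003, "ax": 0, "ay": 0, "az": 0, "hand": 0.0},
    {"x": 0, "y": 0, "z": 0.003, "ax": 0, "ay": 0, "az": 0, "hand": 0.0},
    {"x": 0, "y": 0, "z": 0.003, "ax": 0, "ay": 0, "az": 0, "hand": 0.0},
    {"x": 0, "y": 0, "z": 0.003, "ax": 0, "ay": 0, "az": 0, "hand": 0.0},
  ],
  squeeze=80,
)

```text
clock: 12.87
tcp_pos: [0.5703, 0.1293, 0.1428]
orientation: [-0.001, 0.996, -0.089, -0.002]
wrist_force: [-0.7, 0.1, 3.6]
finger_gap: 0.013
```

```bash
python3 -c "
from crop import *
for n in('side',): cv2.imwrite(f'pics/{n}15.png',viewer.read_camera(n)[:,:,::-1])
s=cv2.imread('pics/side15.png')
crop(s,250,205,100,105,6,'pics/c20.png')
mv(dw(-.138,0.0,.142),-.178)
"
```

```text
shift [-0.0479 -0.0001  0.001 ] turn [-0.0008  0.0035 -0.0002] | tcp [0.5703 0.1293 0.1428] clk 12.9167 F [-0.8503  0.0513  3.5672] gap 0.012746802695536222 j [ 0.0848  0.3538 -0.0245  1.1956  0.0016  1.8338]
```

View pics/c20.png

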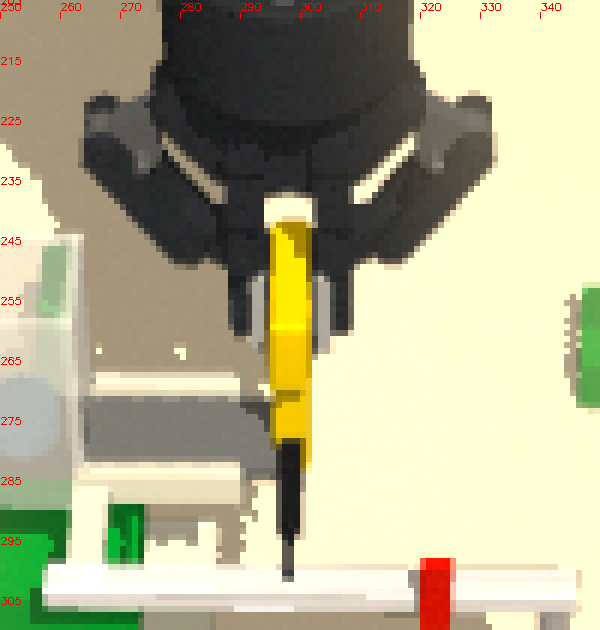

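Gripped: gap 12.9 mm, pads on the yellow bar. Pulling smoothly to 44 mm first, then measuring.

Emit:
carry_out(
  plan=[
    {"x": -0.003, "y": 0, "z": 0, "ax": 0, "ay": 0, "az": 0, "hand": 0.0},
    {"x": -0.008, "y": 0, "z": 0, "ax": 0, "ay": 0, "az": 0, "hand": 0.0},
    {"x": -0.014, "y": 0, "z": 0, "ax": 0, "ay": 0, "az": 0, "hand": 0.0},
    {"x": -0.02, "y": 0, "z": 0, "ax": 0, "ay": 0, "az": 0, "hand": 0.0},
    {"x": -0.026, "y": 0, "z": 0, "ax": 0, "ay": 0, "az": 0, "hand": 0.0},
    {"x": -0.032, "y": 0, "z": 0, "ax": 0, "ay": 0, "az": 0, "hand": 0.0},
    {"x": -0.037, "y": 0, "z": 0, "ax": 0, "ay": 0, "az": 0, "hand": 0.0},
    {"x": -0.041, "y": 0, "z": 0, "ax": 0, "ay": 0, "az": 0, "hand": 0.0},
    {"x": -0.044, "y": 0, "z": 0, "ax": 0, "ay": 0, "az": 0, "hand": 0.0},
    {"x": -0.044, "y": 0, "z": 0, "ax": 0, "ay": 0, "az": 0, "hand": 0.0},
    {"x": -0.044, "y": 0, "z": 0, "ax": 0, "ay": 0, "az": 0, "hand": 0.0},
    {"x": -0.044, "y": 0, "z": 0, "ax": 0, "ay": 0, "az": 0, "hand": 0.0},
  ],
)

```text
clock: 13.92
tcp_pos: [0.5275, 0.1379, 0.1428]
orientation: [-0.001, 0.996, -0.089, -0.001]
wrist_force: [6.2, 3.0, -1.3]
finger_gap: 0.0127
```

```bash
python3 -c "
from crop import *
for n in('side','top'): cv2.imwrite(f'pics/{n}16.png',viewer.read_camera(n)[:,:,::-1])
s=cv2.imread('pics/side16.png');t=cv2.imread('pics/top16.png')
crop(s,225,220,130,110,6,'pics/c21.png');crop(t,235,170,60,80,7,'pics/c22.png')
mv(dw(-.138,0.0,.142),-.178)
"
```

```text
shift [-0.0043  0.0007  0.0008] turn [-0.0022  0.002   0.0002] | tcp [0.5275 0.1378 0.1428] clk 14.0167 F [ 6.1721  2.9533 -2.5233] gap 0.012794014521990619 j [ 0.1067  0.2774 -0.1316  1.1631  0.0026  1.8553]
```

View pics/c21.png

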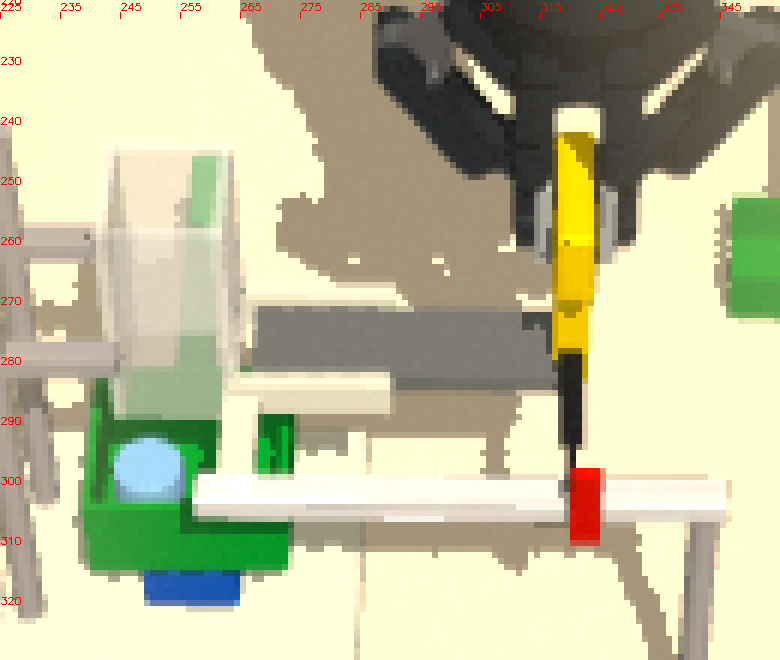

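View pics/c22.png

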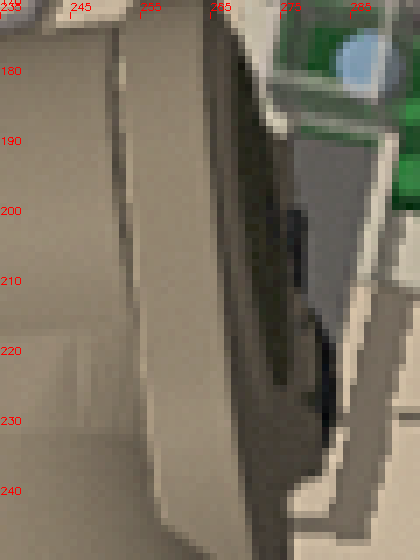

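The tablet (side (250,298)) has dropped into the scoop. The pointer is at u = 320.4 and the clip spans 320–325.8, so 4–5 mm remain. Pulling 4.4 mm more.

Emit:
carry_out(
  plan=[
    {"x": -0.0015, "y": 0, "z": 0, "ax": 0, "ay": 0, "az": 0, "hand": 0.0},
    {"x": -0.003, "y": 0, "z": 0, "ax": 0, "ay": 0, "az": 0, "hand": 0.0},
    {"x": -0.0044, "y": 0, "z": 0, "ax": 0, "ay": 0, "az": 0, "hand": 0.0},
    {"x": -0.0044, "y": 0, "z": 0, "ax": 0, "ay": 0, "az": 0, "hand": 0.0},
    {"x": -0.0044, "y": 0, "z": 0, "ax": 0, "ay": 0, "az": 0, "hand": 0.0},
    {"x": -0.0044, "y": 0, "z": 0, "ax": 0, "ay": 0, "az": 0, "hand": 0.0},
  ],
)

```text
clock: 14.52
tcp_pos: [0.5238, 0.1387, 0.1428]
orientation: [-0.001, 0.996, -0.089, 0.0]
wrist_force: [6.1, 0.1, -1.3]
finger_gap: 0.013
```

```bash
python3 -c "
from crop import *
im=viewer.read_camera('side');cv2.imwrite('pics/side17.png',im[:,:,::-1])
s=cv2.imread('pics/side17.png')
crop(s,305,285,35,35,16,'pics/c23.png');crop(s,225,220,130,110,6,'pics/c24.png')
for v in range(292,312): print(v,im[v,317:330].sum(1))
for st,c,l in blobs(mask(im,(0,170,60),(6,255,255))): print(st,c)
mv(dw(-.138,0.0,.142),-.178)
"
```

```text
292 [511 515 516 177  76  73  72 398 509 511 510 511 511]
293 [510 510 512 188  86  71  81 398 511 510 513 512 510]
294 [512 515 511 316 187  66 236 411 510 510 513 513 510]
295 [513 511 514 513 288  68 512 514 511 513 512 512 512]
296 [511 509 511 512 288  76 512 511 513 514 510 509 513]
297 [513 512 514 496 285 109 494 494 500 515 510 511 512]
298 [506 514 506 278 178 176 182 182 360 504 503 504 505]
299 [439 490 442 266 176 171 175 175 356 435 434 433 432]
300 [507 290 286 146 155 157 154 160 338 499 499 502 500]
301 [502 285 285 148 156 151 162 159 346 496 494 494 492]
302 [508 319 289 143 160 156 160 153 422 509 506 506 504]
303 [488 487 283 146 148 153 154 152 418 501 503 503 508]
304 [496 498 310 141 157 153 158 163 424 504 521 519 520]
305 [430 430 283 154 153 161 150 163 367 429 427 427 428]
306 [410 414 280 154 154 158 148 157 357 418 418 418 422]
307 [235 238 238 152 156 157 154 153 290 319 317 318 318]
308 [290 292 291 155 152 154 154 158 290 291 292 292 289]
309 [290 292 291 165 160 156 161 156 290 291 290 292 291]
310 [289 288 290 213 218 218 210 216 291 290 293 290 293]
311 [321 321 292 289 322 322 325 292 293 292 294 290 294]
[210 152  17  15  50] [217.7 158.8]
[320 298   5  13  65] [322. 304.]
shift [-0.0004  0.0008  0.0008] turn [-0.0023  0.0002  0.0001] | tcp [0.5238 0.1387 0.1428] clk 14.5667 F [ 6.2296  0.058  -1.9741] gap 0.012921150727750486 j [ 0.1092  0.2694 -0.1424  1.1585  0.0023  1.8579]
```

View pics/c23.png

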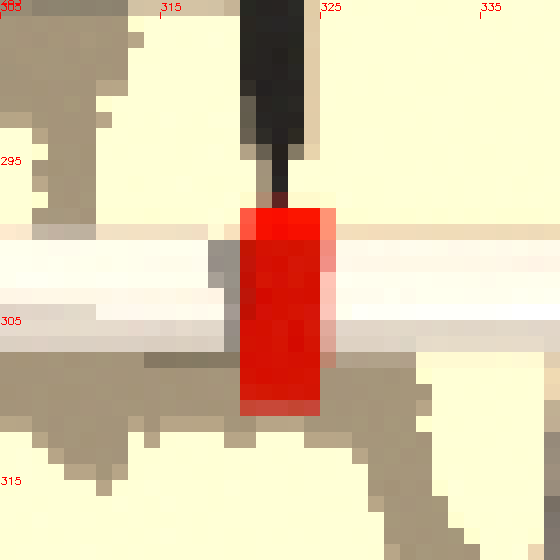

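View pics/c24.png

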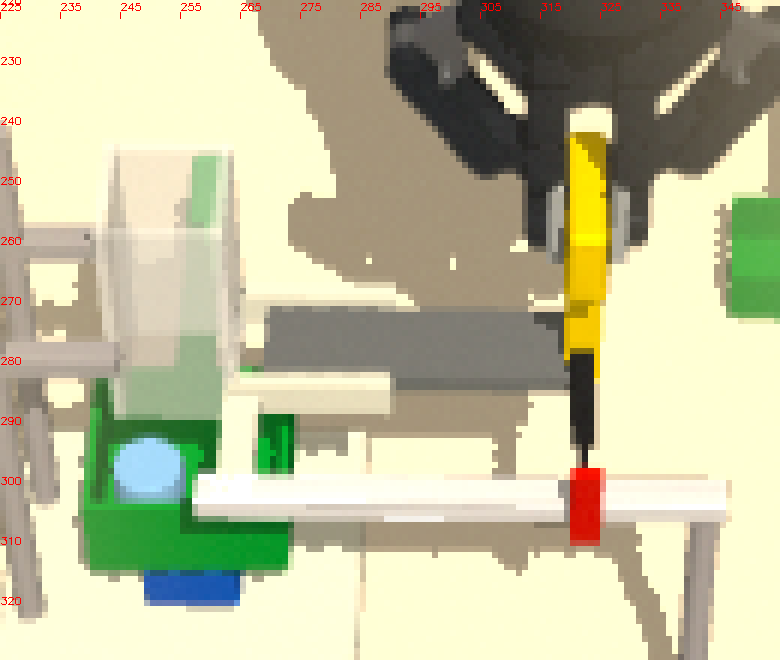

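The pointer (u ≈ 321.8) lies at the clip's middle (u ≈ 322.2), a difference of under 1 mm. The clip blob is still at (322,304) as at the start, the tablet is in the bowl and the scoop hasn't moved. Checking that the arm is still and the other things are in place, then handing in.

```bash
python3 -c "
from h import *
im=viewer.read_camera('side');a=cv2.imread('pics/side0.png')[:,:,::-1].astype(int)
cv2.imwrite('pics/side18.png',im[:,:,::-1])
d=(np.abs(im.astype(int)-a).sum(2)>60)
print('diff bystander side', d[350:480,190:470].sum(), 'basket',d[145:200,198:225].sum())
for st,c,l in blobs(mask(im,(0,170,60),(6,255,255))): print(st,c)
s=status.get_state();print(s['clock'],s['qvel'],s['wrist_force'],s['finger_gap'],s['tcp_pos'])
print(env.hand_in())
"
```

```text
diff bystander side 0 basket 0
[210 152  17  15  50] [217.7 158.8]
[320 297   5  14  66] [322.     303.8939]
14.6167 [-0.0002  0.0002 -0.0011  0.0016 -0.0031 -0.0002] [ 5.9178  0.7621 -1.7266] 0.01277913813153755 [0.5237 0.1387 0.1428]
the job is handed in; nothing more can be done
None
```

The job is handed in at about 14.6 s of the 58 s allowed. The larger green scoop stands released on the pedestal with the tablet in its bowl. The gripper is still holding the yellow handle with the pointer at the red clip.

**Last checks**
- **Pointer:** it is within about 1 mm of the clip's middle in the side view (u ≈ 321.8 against 322.2).
- **Clip:** it shows at the same pixels as at the start.
- **Scoop:** it looks level and flush on the pedestal, centred to about 2 mm. The arm has not touched it since release.
- **Hold:** the arm is still and the grip is 12.8 mm on the 14 mm bar. About 6 N of spring pull shows at the wrist.
- **Other things on the top:** the parts of the side picture showing the bottle, tub, bucket handle, brush and peg basket show no change.

**What failed or disagreed**
- **First move:** it was refused because rows were missing keys; nothing moved.
- **First grasp:** the fingers closed on nothing, above the scoop handle. The real fingertips sat about 35 mm higher than the reported TCP. I corrected for this from the images.
- **Camera disagreement:** the two cameras differed by about 3 mm in y. The pull distance came out as 47–49 mm depending on the view, so I set it from the pointer and clip in the side view.
- **Not checked from above:** the arm hid the pointer and clip in the top view, so their final position was checked from the side only.

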